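# Fill the kit tray for one drive unit, leave the rejects

## Robot

A 7-joint arm with a two-finger parallel gripper is mounted at the origin on the work surface. World frame = base frame: x ahead of the robot, y to its left, z up, the work surface at z = 0. Lengths are in m, angles in rad, forces in N, time in s.
With the tool pointing down it reaches from about 0.4 to 0.875 m from the base axis. Payload 19.3 kg.
Tool frame: the origin (TCP) lies at the very end of the fingers, on their centre line; the grasp point (between the pads) lies 19 mm behind it; y points along the fingers, x is the direction in which the jaws open and shut, and the axes are right-handed (so a half turn about y gives the same grasp; the last joint's range is limited). The gripper opens to 85 mm and grips with 20 to 120 N. Pads are 22 mm wide; open, the fingers measure 114 mm over their backs; the gripper's body (76 mm by 85 mm) begins 54 mm behind the grasp point. The pads swing forward as they close: fully open they stand 13 mm farther back than shut.
Start: joints at [-1.403, 0.521, -0.036, 1.599, 0.021, 1.021, -0.113], TCP at [0.147, 0.607, 0.231] pointing down, gripper open.
Joint ranges: [-2.91, 2.91], [-0.3, 2.13], [-1.5, 1.42], [0.17, 2.43], [-1.26, 4.41], [0.16, 1.93], [-2.52, 2.52]. Speed limits (rad/s): [1.89, 1.89, 2.39, 2.39, 3.01, 3.01, 3.01].

## Interface

Orientations are given as [roll, pitch, yaw] about the fixed x, y, z axes, in that order (R = Rz(yaw) Ry(pitch) Rx(roll)).
In Python, from workcell import bot gives the robot as it stands. The module is installed in compiled form; this text tells all that it offers.
- The arm moves only by the shell command python3 -m crank 'ROWS' [FORCE]. ROWS is JSON, a list of rows, each an object of numbers: "hand": the closure, from 0 (fully open) to 1 (shut); "dx", "dy", "dz": the shift along the tool's x, y, z in mm; "yaw": the turn about the tool's y in rad. In form: [{"hand": .., "dx": .., "dy": .., "dz": .., "yaw": ..}, ...]. A call has 1 to 12 rows; each row is the pose to reach, as a shift and turn from the pose commanded when the call began, along the tool's axes at that moment; what a row does not reach only later rows make up. A row lasts 1/12 s, in which the tool goes at most 41.7 mm and 7.16 degrees, less where a joint would pass 70% of its speed; a pose out of reach is approached as far as the arm can. A call with a gripper value outside its range is refused whole. The fingers move at their own pace and stop on an object; FORCE is the grip in N (left out, the last holds). Time passes only in rows, so rows that repeat a pose let the fingers close. It gives the time, the measured TCP pose, the force and the opening at its end, in the units of the state.
- bot.observe(): the state, without advancing time (a new reading comes with each control period).
- bot.grab_frame(name): name is "scene" or "top" or "wrist"; returns the picture (400x640x3 uint8, red, green, blue); there is no depth.
- bot.camera_info(name): a dict with "fx", "fy", "cx", "cy" (pixels), "rvec" (rotation vector, rad) and "tvec" (3), from world to camera coordinates, as OpenCV has them. Camera axes: x right, y down, z forward; pixel columns grow to the right and rows downward; lengths in m; the calibration is good to about 2 mm. A picture is of the moment at which its call begins: read the wrist's pose just before it. camera_info takes no time and is no camera call; for the wrist camera it gives the pose at the moment of the call.
- bot.job_done(): hands the job in, once; it reports no verdict.
The state is a dict: "clock": time; "qpos": joint angles; "qd": joint speeds; "joint_efforts": joint torques, N m; "position": TCP position; "tool_rot": TCP orientation; "force": force on the tool from outside, world axes, zero at the start; "moment": the same for the moment, N m; "grip_width": finger opening in m.
Only numpy, scipy, OpenCV 4.12 (cv2) and the standard library are available. Lean on these libraries where they do the work, as an engineer would, in place of code of your own. Each camera call takes 0.05 s, during which the arm holds its last target.

## Task

Make up the kit for one drive unit: put the motor with its brass pinion, the slim capacitor, the whole six-finned heat sink and the transformer each into the nest shaped for it (large round, small round, square, long), set down gently, not dropped, upright and flat on the nest's floor. The motor without a pinion and the heat sink with broken-off fins are rejects: leave them standing where they are.

Things in the scene. Friction and masses are not known exactly. Their poses are not given: they have to be found in the camera images.
- motor: The complete motor: upright steel can, 40 mm diameter, 47 mm high with a black top cap (the top 5 mm, 39 mm diameter), and on the cap, in the middle, a brass pinion about 17 mm across and 12 mm tall (59 mm in all). About 0.2 kg. Origin: centre of its underside, z up; stands on a 3 mm sheet with the other parts.
- capacitor: Slim upright black can with a bright metal top, 22 mm diameter, 45 mm high, about 0.04 kg. Origin: centre of its underside, z up; stands on a 3 mm sheet with the other parts.
- heat_sink: The whole heat sink: aluminium, 44 x 44 mm and 40 mm high: a 6 mm base plate with six upright fins, 3 mm thick and 34 mm tall, evenly spread across y and running along x; it can be gripped across x or across y (44 mm either way). About 0.11 kg. Origin: centre of its underside, z up; stands on a 3 mm sheet with the other parts.
- transformer: Oblong transformer block, dark steel core with a copper winding across the middle: 64 mm long (along x), 30 mm wide (along y), 40 mm high, about 0.26 kg; grip it across its 30 mm width. Origin: centre of its underside, z up; stands on a 3 mm sheet with the other parts.
- motor_no_pinion: Reject: the same motor can, 40 mm diameter, 47 mm high with a black cap, but the brass pinion is missing and the cap is bare. Stays where it is. Origin: centre of its underside, z up; stands on a 3 mm sheet with the other parts.
- heat_sink_broken: Reject: the same heat sink base, 44 x 44 mm, but only the three fins on its -y half are left; the other half is bare plate. 40 mm high at the fins. Stays where it is. Origin: centre of its underside, z up; stands on a 3 mm sheet with the other parts.
- nest_large_round: Fixed grey block 100 x 100 x 13 mm, one of four in a 2 x 2 square (104 mm pitch, same yaw, order varies) on a 220 mm plate. Origin: centre of its underside, 4 mm above the table. In its middle a round well of 62 mm diameter, for the motor. The well is 8 mm deep; its black floor is 5 mm, its rim 13 mm above the origin.
- nest_small_round: Fixed grey block 100 x 100 x 13 mm, one of four in a 2 x 2 square (104 mm pitch, same yaw, order varies) on a 220 mm plate. Origin: centre of its underside, 4 mm above the table. In its middle a round well of 44 mm diameter, for the capacitor. The well is 8 mm deep; its black floor is 5 mm, its rim 13 mm above the origin.
- nest_square: Fixed grey block 100 x 100 x 13 mm, one of four in a 2 x 2 square (104 mm pitch, same yaw, order varies) on a 220 mm plate. Origin: centre of its underside, 4 mm above the table. In its middle a square well 66 x 66 mm, sides along x and y, for the heat sink. The well is 8 mm deep; its black floor is 5 mm, its rim 13 mm above the origin.
- nest_long: Fixed grey block 100 x 100 x 13 mm, one of four in a 2 x 2 square (104 mm pitch, same yaw, order varies) on a 220 mm plate. Origin: centre of its underside, 4 mm above the table. In its middle an oblong well, 86 mm along x and 52 mm along y, for the transformer laid lengthwise in it. The well is 8 mm deep; its black floor is 5 mm, its rim 13 mm above the origin.
There are look-alikes about, which are no part of the job. Leave any purple or red look-alike of the transformer alone.

How it is judged:
By the outcome, as a careful person would: the job done as asked, in the order asked, and still so for the second after the job is handed in, with the robot touching nothing.
It also fails if it takes over 118 s, if anything falls off the work surface, if the arm or the gripper's body presses on something with over 40 N, if the wrist force passes 120 N, or if a joint passes its speed limit or range.

## Working session

There is one attempt and no reset: what is moved stays moved. The work goes in short steps, Python scripts to look and compute and a shell command to move; the robot and the scene stay as the last step left them, time stands still between calls to the robot, and variables do not carry over. Pictures are saved under pics/ and viewed, and the job is handed in when it is done.

```bash
mkdir -p pics; ls; python3 - <<'E'
from workcell import bot
import cv2
s=bot.observe()
for k,v in s.items(): print(k,v)
for n in ("scene","top","wrist"):
    print(n,bot.camera_info(n))
    im=bot.grab_frame(n); cv2.imwrite(f"pics/{n}0.png",im[:,:,::-1])
E
```

```text
pics
clock 0.0
qpos [-1.40319957  0.52199102 -0.03633024  1.59997817  0.02120284  1.02110221
 -0.11278187]
qd [-4.20026633e-05  2.03214259e-03 -6.75841067e-04  9.18728530e-04
  2.20934633e-04 -5.70775155e-04 -9.01372698e-04]
joint_efforts [-4.46201338e-04 -9.27108765e+01  1.97976843e+00 -3.69923508e+01
  1.79027970e-02  8.24169052e-03  5.59962427e-05]
position [0.14718409 0.60708981 0.23075071]
tool_rot [-1.57087491e+00  1.09083801e-03  1.33301109e+00]
force [-0.2599803  -0.46895787 -0.58086323]
moment [-0.0562029   0.02340163 -0.0774795 ]
grip_width 0.08554253646084048
scene {'fx': 385.9438592180997, 'fy': 385.9438592180997, 'cx': 323.00738258825606, 'cy': 200.10081497513025, 'rvec': array([ 1.96650292,  1.48527476, -0.5917393 ]), 'tvec': array([-0.06825871, -0.34440797,  1.32643734])}
top {'fx': 372.36903600520776, 'fy': 372.36903600520776, 'cx': 321.7731269714607, 'cy': 198.502752440302, 'rvec': array([ 2.20350796, -2.1625508 ,  0.0539007 ]), 'tvec': array([-0.104066  ,  0.46762939,  1.12808589])}
wrist {'fx': 308.12135674303664, 'fy': 308.12135674303664, 'cx': 317.8147517604014, 'cy': 199.41304138840704, 'rvec': array([-2.27085021, -1.78725757, -0.27342448]), 'tvec': array([-0.62463105, -0.03973464,  0.379671  ])}
```

View pics/scene0.png

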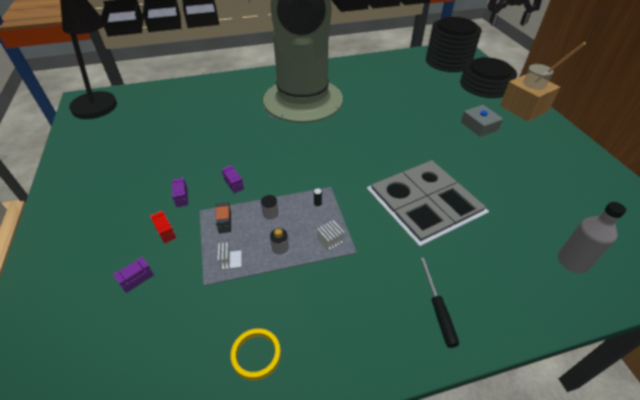

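View pics/top0.png

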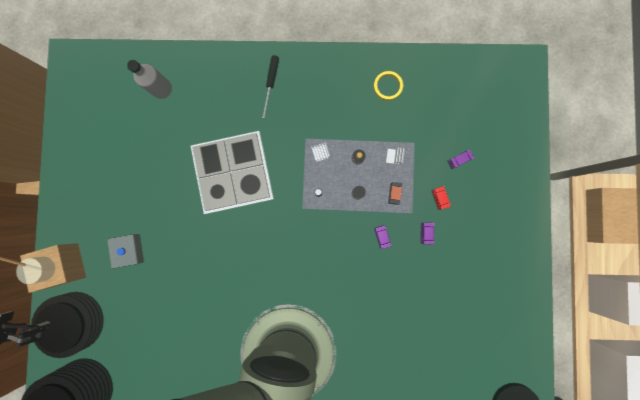

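View pics/wrist0.png

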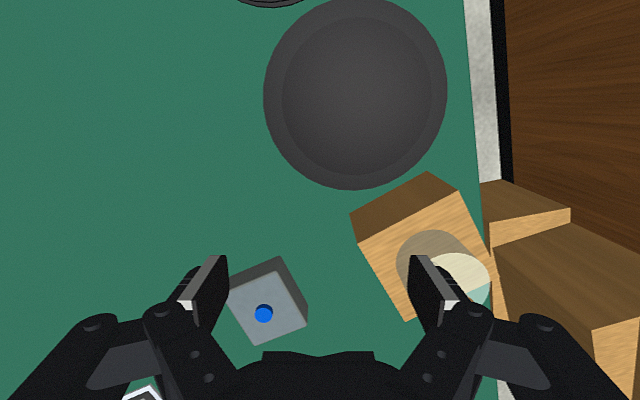

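The scene view shows the parts sheet. The motor with its pinion is at about (279,240) and the bare motor at (269,206). The capacitor is at (318,197), the whole heat sink at (331,234), the broken one at (230,257) and the transformer with its copper winding at (223,216). The nest plate is at (427,200). Purple and red look-alikes lie off the sheet. The top view agrees: pinion motor (359,155), bare motor (359,192), capacitor (318,192), whole sink (320,151), broken sink (396,156), transformer (396,193).

I'll make the helpers and get first positions, plus enlarged crops.

```bash
cat > h.py <<'E'
import numpy as np, cv2
from scipy.spatial.transform import Rotation as Ro
from workcell import bot
def cam(n):
    c=bot.camera_info(n); K=np.array([[c['fx'],0,c['cx']],[0,c['fy'],c['cy']],[0,0,1]])
    R=cv2.Rodrigues(np.array(c['rvec']))[0]; t=np.array(c['tvec']); return K,R,t
def ray(c,uv):
    K,R,t=c; d=R.T@np.linalg.inv(K)@np.array([uv[0],uv[1],1.]); return -R.T@t, d/np.linalg.norm(d)
def plane(c,uv,z):
    o,d=ray(c,uv); return o+d*(z-o[2])/d[2]
def tri(obs):
    A=np.zeros((3,3));b=np.zeros(3)
    rs=[ray(c,uv) for c,uv in obs]
    for o,d in rs:
        P=np.eye(3)-np.outer(d,d);A+=P;b+=P@o
    x=np.linalg.solve(A,b); return x,[np.linalg.norm((np.eye(3)-np.outer(d,d))@(x-o)) for o,d in rs]
def proj(c,X):
    K,R,t=c; p=K@(R@np.asarray(X)+t); return p[:2]/p[2]
def tool():
    s=bot.observe(); return np.array(s['position']),Ro.from_euler('xyz',s['tool_rot']).as_matrix(),s
E
python3 - <<'E'
from h import *
ct=cam('top')
for n,uv,z in [('motor',(359,155),.062),('mnp',(359,192),.05),('cap',(318,192),.048),('hs',(320,151),.043),('hsb',(396,156),.043),('tr',(396,193),.043),('n_bl',(217,191),.017),('n_br',(250,184),.017),('n_tl',(211,159),.017),('n_tr',(245,151),.017)]:
    print(n,plane(ct,uv,z).round(3))
p,R,s=tool(); cw=cam('wrist'); o=-cw[1].T@cw[2]
print('cam in tool',(R.T@(o-p)).round(4),'axes in tool (rows=cam x,y,z)',(cw[1]@R).round(3), s['clock'])
t=cv2.imread('pics/top0.png'); s=cv2.imread('pics/scene0.png')
a=cv2.resize(t[120:220,180:480],None,fx=2.6,fy=2.6,interpolation=cv2.INTER_CUBIC)
b=cv2.resize(s[150:290,190:500],None,fx=2.5,fy=2.4,interpolation=cv2.INTER_CUBIC)
w=max(a.shape[1],b.shape[1]); f=lambda i:cv2.copyMakeBorder(i,0,0,0,w-i.shape[1],0)
cv2.imwrite('pics/crop0.png',np.vstack([f(a),f(b)])[:600])
E
```

```text
motor [ 0.597 -0.204  0.062]
mnp [ 0.489 -0.206  0.05 ]
cap [ 0.487 -0.084  0.048]
hs [ 0.611 -0.088  0.043]
hsb [ 0.6   -0.316  0.043]
tr [ 0.488 -0.317  0.043]
n_bl [0.487 0.227 0.017]
n_br [0.51  0.126 0.017]
n_tl [0.585 0.249 0.017]
n_tr [0.612 0.145 0.017]
cam in tool [-1.000e-04 -1.431e-01  7.610e-02] axes in tool (rows=cam x,y,z) [[ 1.    -0.001  0.001]
 [ 0.    -0.299 -0.954]
 [ 0.001  0.954 -0.299]] 0.15
```

View pics/crop0.png

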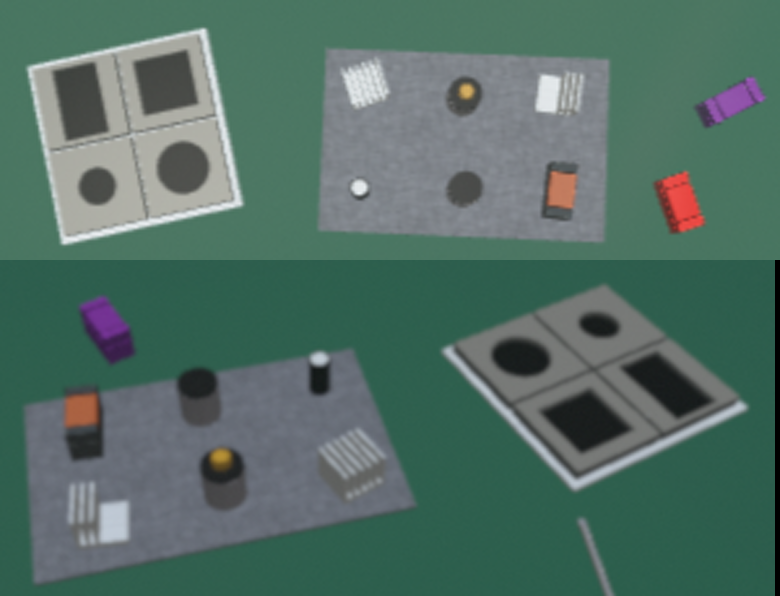

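Each candidate is clear. The pinion motor has the brass dot, at crop (466,92). The bare-cap motor at (464,188) is the reject. The six-fin sink is at (365,83) and the half-bare sink at (560,93) is the reject. The copper-wound transformer is at (561,190), with purple and red look-alikes off the sheet. On the nest plate: long upper left, square upper right, small round lower left, large round lower right.

Next I'll move the wrist camera over the nests.

```bash
python3 -m crank '[{"hand":0,"dx":-344,"dy":-50,"dz":-436,"yaw":0},{"hand":0,"dx":-344,"dy":-50,"dz":-436,"yaw":0},{"hand":0,"dx":-344,"dy":-50,"dz":-436,"yaw":0},{"hand":0,"dx":-344,"dy":-50,"dz":-436,"yaw":0},{"hand":0,"dx":-344,"dy":-50,"dz":-436,"yaw":0},{"hand":0,"dx":-344,"dy":-50,"dz":-436,"yaw":0},{"hand":0,"dx":-344,"dy":-50,"dz":-436,"yaw":0},{"hand":0,"dx":-344,"dy":-50,"dz":-436,"yaw":0},{"hand":0,"dx":-344,"dy":-50,"dz":-436,"yaw":0},{"hand":0,"dx":-344,"dy":-50,"dz":-436,"yaw":0},{"hand":0,"dx":-344,"dy":-50,"dz":-436,"yaw":0},{"hand":0,"dx":-344,"dy":-50,"dz":-436,"yaw":0}]'; python3 -c "
from h import *
print(tool()[2]['qpos'], tool()[0],tool()[2]['tool_rot'])"
```

```text
clock: 1.15
position: [0.4553, 0.2136, 0.2764]
tool_rot: [-1.571, -0.0, 1.333]
force: [0.6, 2.3, 0.4]
grip_width: 0.0853
[-0.6649756   0.27696124  0.13470951  1.86634755 -0.04371493  1.00095061
  0.82135496] [0.45531786 0.21362495 0.27642709] [-1.57085420e+00 -1.58100499e-04  1.33310693e+00]
```

```bash
python3 -m crank '[{"hand":0,"dx":0,"dy":0,"dz":0,"yaw":0},{"hand":0,"dx":0,"dy":0,"dz":0,"yaw":0}]'; cat > snap.py <<'E'
import sys,pickle
from h import *
n=sys.argv[1]; 
p,R,s=tool(); c=cam('wrist'); im=bot.grab_frame('wrist')[:,:,::-1]
cv2.imwrite(f'pics/{n}.png',im); pickle.dump((c,p,R),open(f'pics/{n}.pkl','wb'))
print(p,s['tool_rot'][2],s['clock'],np.abs(s['qd']).max())
E
python3 snap.py nests1
```

```text
clock: 1.32
position: [0.4557, 0.2135, 0.2762]
tool_rot: [-1.571, 0.0, 1.329]
force: [-0.7, 0.6, 0.1]
grip_width: 0.0852
[0.45565406 0.21350349 0.27617842] 1.3287765229810213 1.3167 0.05046608011264875
```

View pics/nests1.png

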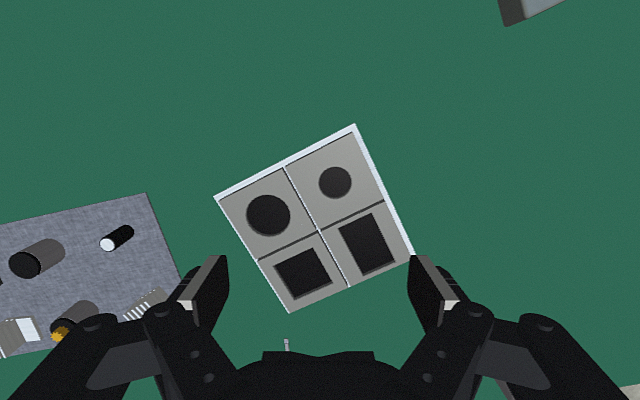

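The wrist view shows all four wells: large round (268,215), small round (335,183), square (304,273), long (366,245). I'll go on towards the parts and take a second view halfway for the heights.

```bash
python3 -m crank '[{"hand":0,"dx":-190,"dy":0,"dz":-47,"yaw":0},{"hand":0,"dx":-190,"dy":0,"dz":-47,"yaw":0},{"hand":0,"dx":-190,"dy":0,"dz":-47,"yaw":0},{"hand":0,"dx":-190,"dy":0,"dz":-47,"yaw":0},{"hand":0,"dx":-190,"dy":0,"dz":-47,"yaw":0},{"hand":0,"dx":-190,"dy":0,"dz":-47,"yaw":0}]';python3 snap.py mid1
python3 -m crank '[{"hand":0,"dx":-208,"dy":0,"dz":-51,"yaw":0},{"hand":0,"dx":-208,"dy":0,"dz":-51,"yaw":0},{"hand":0,"dx":-208,"dy":0,"dz":-51,"yaw":0},{"hand":0,"dx":-208,"dy":0,"dz":-51,"yaw":0},{"hand":0,"dx":-208,"dy":0,"dz":-51,"yaw":0},{"hand":0,"dx":-208,"dy":0,"dz":-51,"yaw":0},{"hand":0,"dx":-208,"dy":0,"dz":-51,"yaw":0}]';python3 snap.py parts1
```

```text
clock: 1.87
position: [0.4548, 0.0155, 0.2763]
tool_rot: [-1.571, 0.001, 1.329]
force: [0.4, -0.4, 0.5]
grip_width: 0.0854
[0.45483893 0.01548309 0.27628839] 1.3285765864779717 1.8667 0.11108579700684797
clock: 2.5
position: [0.4561, -0.1953, 0.2758]
tool_rot: [-1.57, 0.0, 1.331]
force: [0.2, 0.7, -0.6]
grip_width: 0.0856
[ 0.45611984 -0.19531836  0.27579441] 1.3311858445162816 2.5 0.05299464759645981
```

View pics/mid1.png

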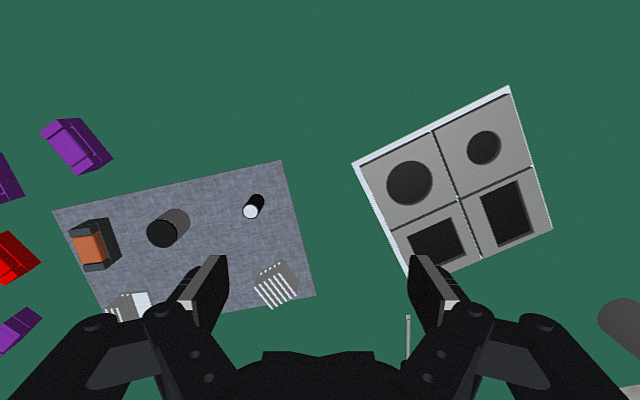

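View pics/parts1.png

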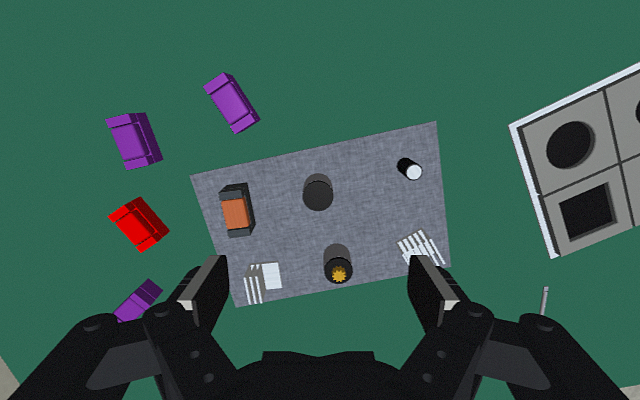

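The mid view (TCP at y≈0.015) shows the nest wells at (409,183), (484,147), (436,242) and (507,213). The parts view shows the pinion motor with its brass gear at (339,274), the bare motor (318,192), capacitor top (414,172), six-fin sink (420,245), transformer (236,210) and broken sink (262,282). I'll measure from the two places.

```bash
cat > meas.py <<'E'
from h import *
import pickle
def load(n): return cv2.imread(f'pics/{n}.png'),pickle.load(open(f'pics/{n}.pkl','rb'))[0]
def blob(mask,seed,r):
    m=np.zeros_like(mask); u,v=map(int,seed); m[max(0,v-r):v+r,max(0,u-r):u+r]=mask[max(0,v-r):v+r,max(0,u-r):u+r]
    m=cv2.morphologyEx(m,cv2.MORPH_OPEN,np.ones((3,3),np.uint8))
    n,l,st,ce=cv2.connectedComponentsWithStats(m,connectivity=4)
    if n<2: return None
    i=1+np.argmax(st[1:,4]); cnt=cv2.findContours((l==i).astype(np.uint8),cv2.RETR_EXTERNAL,cv2.CHAIN_APPROX_NONE)[0][0]
    return ce[i],st[i],cnt.reshape(-1,2)
E
python3 - <<'E'
from meas import *
seeds={'LR':[(268,215),(409,183)],'SR':[(335,183),(484,147)],'SQ':[(304,273),(436,242)],'LO':[(366,245),(507,213)]}
ims=[load('nests1'),load('mid1')]
for im,c in ims:
    g=cv2.cvtColor(im,cv2.COLOR_BGR2GRAY); print([int(g[v,u]) for u,v in ((268,215),(260,250),(409,183))])
P=[]
for k,s in seeds.items():
    obs=[];o2=[]
    for (im,c),uv in zip(ims,s):
        g=cv2.cvtColor(im,cv2.COLOR_BGR2GRAY)
        b=blob((g<75).astype(np.uint8),uv,38)
        q=np.array([plane(c,p,.017)[:2] for p in b[2]],np.float32)
        rc=cv2.minAreaRect(q*1000); 
        obs.append((c,b[0])); o2.append((np.array(rc[0]).round(1),np.array(rc[1]).round(1),round(rc[2],1)))
    X,e=tri(obs); print(k,X.round(4),np.round(e,4),o2,[o[1].round(1) for o in obs])
E
```

```text
[31, 138, 86]
[119, 114, 38]
LR [0.5101 0.1284 0.0163] [0. 0.] [(array([510.3, 128.2]), array([60. , 59.3]), 76.2), (array([510.4, 128.1]), array([59.9, 59.6]), 76.2)] [array([267.7, 215. ]), array([409. , 182.5])]
SR [0.4862 0.2293 0.0168] [0. 0.] [(array([486.3, 229.2]), array([41.9, 41.6]), 76.2), (array([486.5, 229.2]), array([42.1, 42.8]), 14.1)] [array([334.6, 182.1]), array([483.3, 147.3])]
SQ [0.6181 0.1507 0.0091] [0.0026 0.0026] [(array([611.4, 152.3]), array([65.1, 65.2]), 13.3), (array([619.7, 150.7]), array([80.8, 98.3]), 81.2)] [array([302.8, 273.4]), array([434.5, 249. ])]
LO [0.5862 0.2533 0.0164] [0.0001 0.0001] [(array([587.5, 253.4]), array([85.2, 51.4]), 13.3), (array([587.4, 253. ]), array([85.1, 51.2]), 13.4)] [array([366.4, 243.9]), array([506.6, 213.3])]
```

The rim triangulates to z≈0.0165 m, which agrees with the text, and the nest yaw is 0.233 rad. The square's mid-view blob merged with the finger, so I'll use its clean first view. Next I'll measure the parts.

```bash
python3 - <<'E'
from meas import *
im,c=load('parts1'); im2,c2=load('mid1'); ct=cam('top'); top=cv2.imread('pics/top0.png')
def yel(im): 
    h=cv2.cvtColor(im,cv2.COLOR_BGR2HSV); return cv2.inRange(h,(12,110,90),(35,255,255))//255
b=blob(yel(im),(339,274),20); bt=blob(yel(top),(359,155),10)
print('pinion',b[0],b[1],bt[0],tri([(c,b[0]),(ct,bt[0])]))
def bright(im,t): return (im.min(2)>t).astype(np.uint8)
a=blob(bright(im,170),(414,172),15);a2=blob(bright(im2,170),(251,212),15)
print('cap',a[0],a[1],a2[0],a2[1],tri([(c,a[0]),(c2,a2[0])]))
def cop(im):
    h=cv2.cvtColor(im,cv2.COLOR_BGR2HSV); return cv2.inRange(h,(3,90,80),(18,230,255))//255
t=blob(cop(im),(236,210),35);t2=blob(cop(im2),(90,248),35)
print('trafo',t[0],t[1],t2[0],t2[1],tri([(c,t[0]),(c2,t2[0])]))
for cc,q in((c,t),(c2,t2)):
    rc=cv2.minAreaRect(np.array([plane(cc,p,.043)[:2]*1000 for p in q[2]],np.float32)); print(rc)
A=cv2.resize(im[110:320,180:460],None,fx=2.8,fy=2.8,interpolation=cv2.INTER_CUBIC); cv2.imwrite('pics/partscrop.png',A)
E
```

```text
pinion [338.96268657 273.97014925] [333 267  12  14 134] [359.         154.82608696] (array([ 0.59799779, -0.20236519,  0.06083612]), [np.float64(0.0012297886338167848), np.float64(0.0012297886338168142)])
cap [413.60126582 171.69620253] [407 165  14  14 158] [249.91304348 211.10144928] [244 205  13  13 138] (array([ 0.48835726, -0.08222492,  0.04834108]), [np.float64(9.938387613477327e-05), np.float64(9.938387613469437e-05)])
trafo [235.42215989 213.0631136 ] [221 198  29  31 713] [ 89.99347258 248.33942559] [ 73 233  34  31 766] (array([ 0.49138277, -0.31591433,  0.03585924]), [np.float64(3.62926631302493e-05), np.float64(3.629266313023106e-05)])
((489.8766784667969, -313.3782958984375), (32.52260208129883, 39.86217498779297), 83.9024887084961)
((489.46002197265625, -309.1383361816406), (39.23006057739258, 41.88648223876953), 83.3861083984375)
```

View pics/partscrop.png

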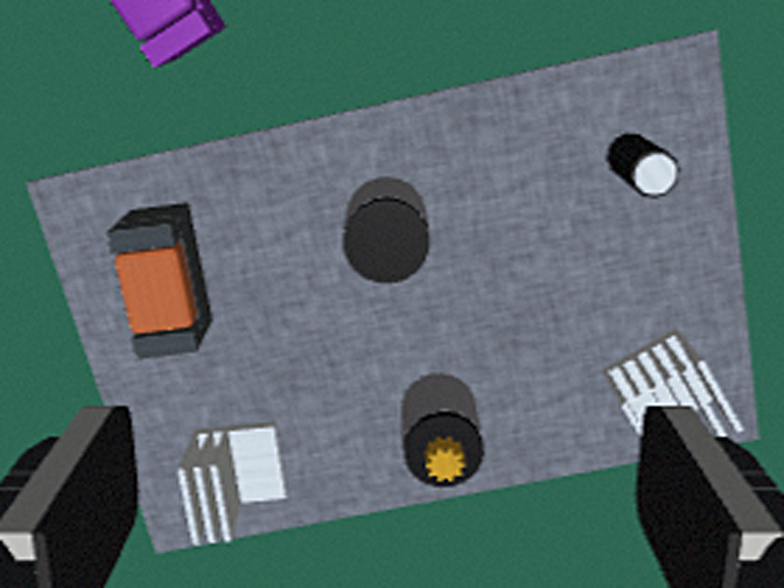

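The crop confirms it: the motor with the brass gear at crop (445,458) is the one to take, and the bare one at (386,240) stays. Pinion at about (0.598, −0.202), top z≈0.061. I'll hover above it.

```bash
python3 -m crank '[{"hand":0,"dx":26,"dy":76,"dz":-140,"yaw":0},{"hand":0,"dx":26,"dy":76,"dz":-140,"yaw":0},{"hand":0,"dx":26,"dy":76,"dz":-140,"yaw":0},{"hand":0,"dx":26,"dy":76,"dz":-140,"yaw":0},{"hand":0,"dx":26,"dy":76,"dz":-140,"yaw":0},{"hand":0,"dx":26,"dy":76,"dz":-140,"yaw":0}]';python3 snap.py motor1; python3 - <<'E'
from meas import *
im,c=load('parts1'); im2,c2=load('motor1')
def yel(im): 
    h=cv2.cvtColor(im,cv2.COLOR_BGR2HSV); return cv2.inRange(h,(12,110,90),(35,255,255))//255
b=blob(yel(im),(339,274),20); 
u=proj(c2,(.598,-.2024,.061)); print(u)
b2=blob(yel(im2),u,40); print(b2[:2]); X,e=tri([(c,b[0]),(c2,b2[0])]); print(X,e)
p,R,s=tool(); print('delta to TCP tool mm (xyz):',((R.T@(np.array([X[0],X[1],.017])-p))*1000).round(1))
E
```

```text
clock: 3.05
position: [0.5991, -0.1987, 0.1979]
tool_rot: [-1.567, -0.001, 1.337]
force: [-0.1, -0.2, -0.1]
grip_width: 0.0852
[ 0.59908447 -0.19865353  0.19785393] 1.3370463843662717 3.05 0.06874633700598869
[313.50709475 187.83761845]
(array([314.22310757, 188.96015936]), array([305, 180,  19,  19, 251], dtype=int32))
[ 0.60028222 -0.20185008  0.05689355] [np.float64(0.00045275490425305225), np.float64(0.0004527549042530336)]
delta to TCP tool mm (xyz): [ -1.9 182.2  -2.7]
```

View pics/motor1.png

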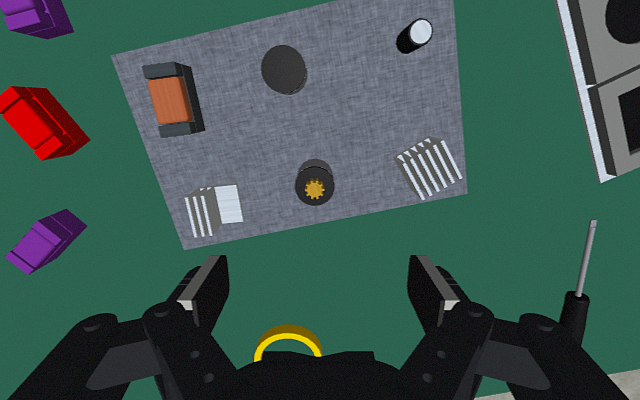

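The hover view shows the pinion at (314,189), centred between the fingers with free space around. I'll descend and grip the can.

```bash
python3 -m crank '[{"hand":0,"dx":-2,"dy":40,"dz":-2,"yaw":0},{"hand":0,"dx":-2,"dy":80,"dz":-2,"yaw":0},{"hand":0,"dx":-2,"dy":120,"dz":-2,"yaw":0},{"hand":0,"dx":-2,"dy":150,"dz":-2,"yaw":0},{"hand":0,"dx":-2,"dy":170,"dz":-2,"yaw":0},{"hand":0,"dx":-2,"dy":180,"dz":-2,"yaw":0},{"hand":0,"dx":-2,"dy":180,"dz":-2,"yaw":0},{"hand":1,"dx":-2,"dy":180,"dz":-2,"yaw":0},{"hand":1,"dx":-2,"dy":180,"dz":-2,"yaw":0},{"hand":1,"dx":-2,"dy":180,"dz":-2,"yaw":0},{"hand":1,"dx":-2,"dy":180,"dz":-2,"yaw":0},{"hand":1,"dx":-2,"dy":180,"dz":-2,"yaw":0}]' 60;python3 snap.py motor2
```

```text
clock: 4.1
position: [0.6005, -0.2045, 0.0218]
tool_rot: [-1.573, -0.0, 1.333]
force: [-3.3, 2.9, 16.1]
grip_width: 0.0382
[ 0.60046122 -0.20446011  0.0218487 ] 1.3331022498323617 4.1 0.0016688527273963367
```

View pics/motor2.png

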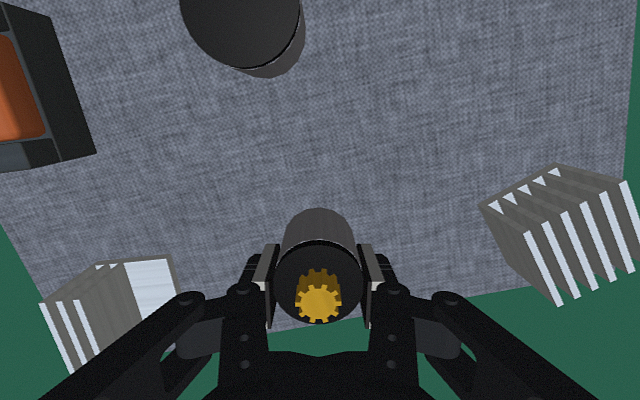

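The motor is held between the pads, opening 38 mm. The 16 N upward force comes from the pads swinging down against it, so I'll lift gently and check the load.

```bash
python3 -m crank '[{"hand":1,"dx":0,"dy":-5,"dz":0,"yaw":0},{"hand":1,"dx":0,"dy":-20,"dz":0,"yaw":0},{"hand":1,"dx":0,"dy":-50,"dz":0,"yaw":0},{"hand":1,"dx":0,"dy":-80,"dz":0,"yaw":0},{"hand":1,"dx":0,"dy":-85,"dz":0,"yaw":0},{"hand":1,"dx":0,"dy":-85,"dz":0,"yaw":0}]';python3 snap.py motor3; python3 - <<'E'
from h import *
p,R,s=tool(); print(((R.T@(np.array([.5103,.1282,p[2]])-p))*1000).round(1))
E
```

```text
clock: 4.65
position: [0.6007, -0.2048, 0.1076]
tool_rot: [-1.575, -0.0, 1.333]
force: [0.1, -0.2, -2.8]
grip_width: 0.0385
[ 0.60073796 -0.20482695  0.10759429] 1.332955604479157 4.65 0.04973357156762139
[ 3.021e+02 -2.000e-01  1.654e+02]
```

View pics/motor3.png

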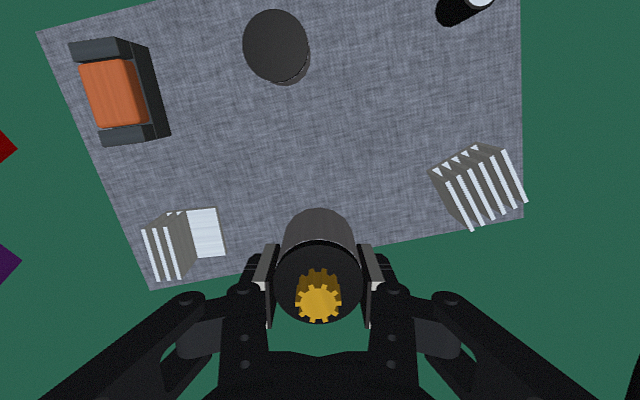

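```bash
python3 -m crank '[{"hand":1,"dx":36,"dy":0,"dz":20,"yaw":0},{"hand":1,"dx":72,"dy":0,"dz":40,"yaw":0},{"hand":1,"dx":109,"dy":0,"dz":60,"yaw":0},{"hand":1,"dx":145,"dy":0,"dz":80,"yaw":0},{"hand":1,"dx":182,"dy":0,"dz":99,"yaw":0},{"hand":1,"dx":218,"dy":0,"dz":119,"yaw":0},{"hand":1,"dx":255,"dy":0,"dz":139,"yaw":0},{"hand":1,"dx":285,"dy":0,"dz":156,"yaw":0},{"hand":1,"dx":302,"dy":0,"dz":165,"yaw":0},{"hand":1,"dx":302,"dy":0,"dz":165,"yaw":0},{"hand":1,"dx":302,"dy":0,"dz":165,"yaw":0}]';python3 snap.py motor4; python3 - <<'E'
from meas import *
im,c=load('motor4'); p,R,s=tool()
h=cv2.cvtColor(im,cv2.COLOR_BGR2HSV); m=cv2.inRange(h,(12,110,150),(35,255,255))//255
b=blob(m,(318,302),35); print(b[:2])
for uv in (b[0],(b[1][0]+b[1][2]/2,b[1][1]+b[1][3]-b[1][2]/2)):
    o,d=ray(c,uv); o=R.T@(o-p); d=R.T@d; print('pinion in tool',(1000*(o+d*(-.0402-o[1])/d[1])).round(1))
print(((R.T@(np.array([.5103,.1282,.0278])-p))*1000).round(1))
E
```

```text
clock: 5.62
position: [0.5095, 0.1288, 0.1041]
tool_rot: [-1.569, 0.001, 1.336]
force: [0.4, -0.8, -2.3]
grip_width: 0.0384
[0.50949021 0.12878777 0.10406408] 1.335600525868356 5.6167 0.04214356207248624
(array([317.62046512, 303.14046512]), array([ 295,  285,   46,   37, 1075], dtype=int32))
pinion in tool [  1.  -40.2   2.1]
pinion in tool [  1.2 -40.2   4. ]
[ 0.9 76.4 -0.3]
```

View pics/motor4.png

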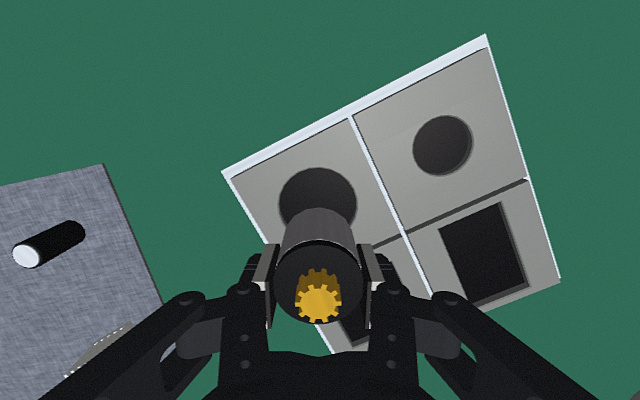

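The large round well (318,200) lies right under the motor. I'll go down most of the way, then read position and force.

```bash
python3 -m crank '[{"hand":1,"dx":1,"dy":30,"dz":-2,"yaw":0},{"hand":1,"dx":1,"dy":55,"dz":-2,"yaw":0},{"hand":1,"dx":1,"dy":68,"dz":-2,"yaw":0},{"hand":1,"dx":1,"dy":72,"dz":-2,"yaw":0},{"hand":1,"dx":1,"dy":72,"dz":-2,"yaw":0},{"hand":1,"dx":1,"dy":72,"dz":-2,"yaw":0}]';python3 -m crank '[{"hand":1,"dx":0,"dy":1,"dz":0,"yaw":0},{"hand":1,"dx":0,"dy":2,"dz":0,"yaw":0},{"hand":1,"dx":0,"dy":2,"dz":0,"yaw":0}]';  python3 snap.py motor5
```

```text
clock: 6.17
position: [0.513, 0.1275, 0.0335]
tool_rot: [-1.571, 0.0, 1.332]
force: [-0.6, -0.2, -1.2]
grip_width: 0.0379
clock: 6.42
position: [0.5129, 0.1285, 0.0316]
tool_rot: [-1.572, -0.001, 1.333]
force: [-0.5, -0.5, -2.5]
grip_width: 0.038
[0.51291897 0.12849971 0.03163978] 1.333083413391971 6.4167 0.0028543532650588885
```

View pics/motor5.png

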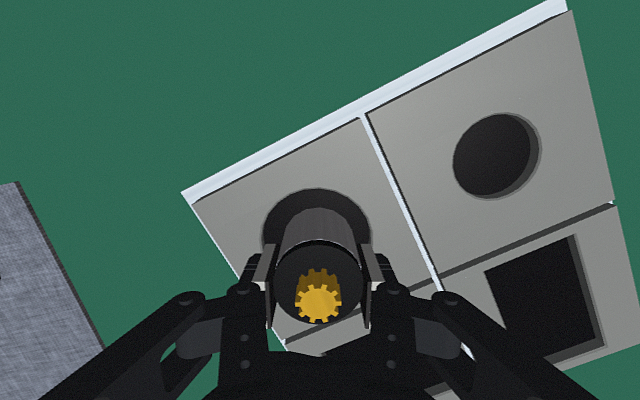

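Over the well with the weight still in the hand. I'll lower in small steps until the force shows contact.

```bash
python3 -m crank '[{"hand":1,"dx":0,"dy":2,"dz":0,"yaw":0},{"hand":1,"dx":0,"dy":3,"dz":0,"yaw":0},{"hand":1,"dx":0,"dy":3,"dz":0,"yaw":0}]';python3 -m crank '[{"hand":1,"dx":0,"dy":1,"dz":0,"yaw":0},{"hand":1,"dx":0,"dy":1,"dz":0,"yaw":0}]'
```

```text
clock: 6.72
position: [0.5125, 0.1284, 0.028]
tool_rot: [-1.571, 0.0, 1.333]
force: [-0.7, -0.1, -2.5]
grip_width: 0.038
clock: 6.88
position: [0.5126, 0.1284, 0.0278]
tool_rot: [-1.571, -0.0, 1.333]
force: [-5.1, -0.7, 17.6]
grip_width: 0.0381
```

Contact at TCP z 0.0278, exactly as predicted. I'll release and rise.

```bash
python3 -m crank '[{"hand":0.3,"dx":0,"dy":-1,"dz":0,"yaw":0},{"hand":0.1,"dx":0,"dy":-1,"dz":0,"yaw":0},{"hand":0,"dx":0,"dy":-1,"dz":0,"yaw":0},{"hand":0,"dx":0,"dy":-1,"dz":0,"yaw":0},{"hand":0,"dx":0,"dy":-10,"dz":0,"yaw":0},{"hand":0,"dx":0,"dy":-45,"dz":0,"yaw":0},{"hand":0,"dx":0,"dy":-85,"dz":0,"yaw":0},{"hand":0,"dx":0,"dy":-125,"dz":0,"yaw":0},{"hand":0,"dx":0,"dy":-130,"dz":0,"yaw":0},{"hand":0,"dx":0,"dy":-130,"dz":0,"yaw":0}]';python3 snap.py motor6; python3 - <<'E'
from h import *
p,R,s=tool(); print(((R.T@(np.array([.4884,-.0822,.19])-p))*1000).round(1))
E
```

```text
clock: 7.72
position: [0.5139, 0.1288, 0.1603]
tool_rot: [-1.575, -0.003, 1.333]
force: [0.2, -0.0, 0.0]
grip_width: 0.0857
[0.51388698 0.12884294 0.16032422] 1.3330007730448803 7.7167 0.058888801418457655
[-210.8  -31.7  -25.8]
```

View pics/motor6.png

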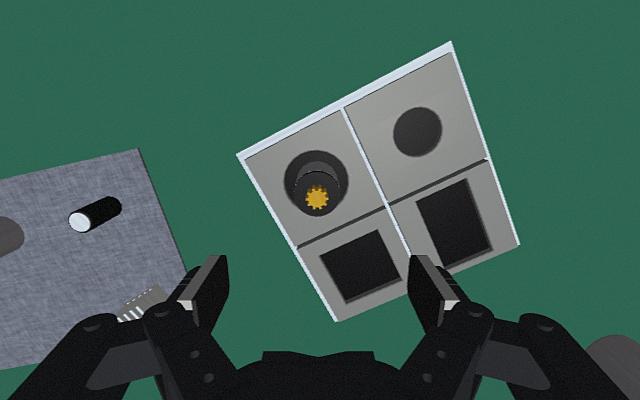

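The motor stands upright in the large round well with the pinion at (317,198). Next is the capacitor.

```bash
python3 -m crank '[{"hand":0,"dx":-41,"dy":-6,"dz":-5,"yaw":0},{"hand":0,"dx":-82,"dy":-12,"dz":-10,"yaw":0},{"hand":0,"dx":-122,"dy":-18,"dz":-15,"yaw":0},{"hand":0,"dx":-162,"dy":-24,"dz":-20,"yaw":0},{"hand":0,"dx":-200,"dy":-30,"dz":-24,"yaw":0},{"hand":0,"dx":-211,"dy":-32,"dz":-26,"yaw":0},{"hand":0,"dx":-211,"dy":-32,"dz":-26,"yaw":0},{"hand":0,"dx":-211,"dy":-32,"dz":-26,"yaw":0}]';python3 snap.py cap1; python3 - <<'E'
from meas import *
im,c=load('parts1'); im2,c2=load('cap1')
def bright(im,t): return (im.min(2)>t).astype(np.uint8)
a=blob(bright(im,170),(414,172),15)
u=proj(c2,(.4884,-.0822,.048));a2=blob(bright(im2,170),u,25)
print(u,a2[:2]); X,e=tri([(c,a[0]),(c2,a2[0])]); print(X,e, plane(c2,a2[0],.048))
p,R,s=tool(); print(((R.T@(np.array([X[0],X[1],.022])-p))*1000).round(1))
E
```

```text
clock: 8.43
position: [0.4878, -0.083, 0.1885]
tool_rot: [-1.57, 0.0, 1.332]
force: [0.1, 1.9, -0.7]
grip_width: 0.0856
[ 0.48780312 -0.08304814  0.1885087 ] 1.3315143922978239 8.4333 0.03484106356506386
[318.74014163 187.11020731] (array([318.54117647, 187.22745098]), array([310, 179,  18,  18, 255], dtype=int32))
[ 0.48818474 -0.08235578  0.04881985] [np.float64(6.539039261745884e-05), np.float64(6.539039261749987e-05)] [ 0.4884675  -0.08241145  0.048     ]
[ -0.2 166.4  -0.5]
```

View pics/cap1.png

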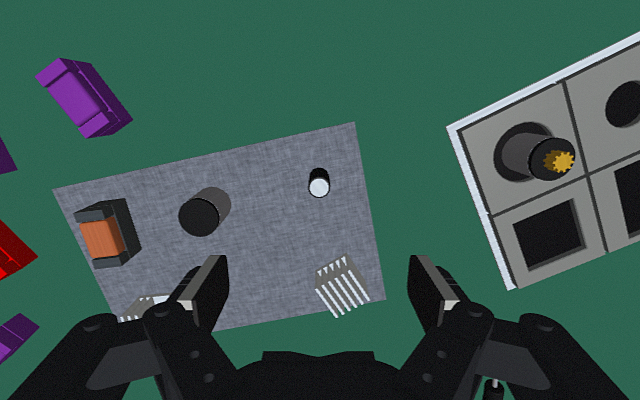

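The capacitor top is at (319,187), triangulated to (0.4882, −0.0824, 0.049). I'll descend and grip.

```bash
python3 -m crank '[{"hand":0,"dx":0,"dy":40,"dz":0,"yaw":0},{"hand":0,"dx":0,"dy":80,"dz":0,"yaw":0},{"hand":0,"dx":0,"dy":120,"dz":0,"yaw":0},{"hand":0.2,"dx":0,"dy":150,"dz":0,"yaw":0},{"hand":0.3,"dx":0,"dy":168,"dz":0,"yaw":0},{"hand":0.4,"dx":0,"dy":170,"dz":0,"yaw":0},{"hand":0.5,"dx":0,"dy":170,"dz":0,"yaw":0},{"hand":1,"dx":0,"dy":170,"dz":0,"yaw":0},{"hand":1,"dx":0,"dy":170,"dz":0,"yaw":0},{"hand":1,"dx":0,"dy":170,"dz":0,"yaw":0},{"hand":1,"dx":0,"dy":170,"dz":0,"yaw":0},{"hand":1,"dx":0,"dy":170,"dz":0,"yaw":0}]' 40;python3 snap.py cap2
```

```text
clock: 9.48
position: [0.489, -0.0825, 0.0204]
tool_rot: [-1.573, -0.001, 1.333]
force: [-0.1, 2.3, 10.0]
grip_width: 0.0207
[ 0.48900572 -0.08246208  0.02042638] 1.3333766654419301 9.4833 0.0030276459386467105
```

View pics/cap2.png

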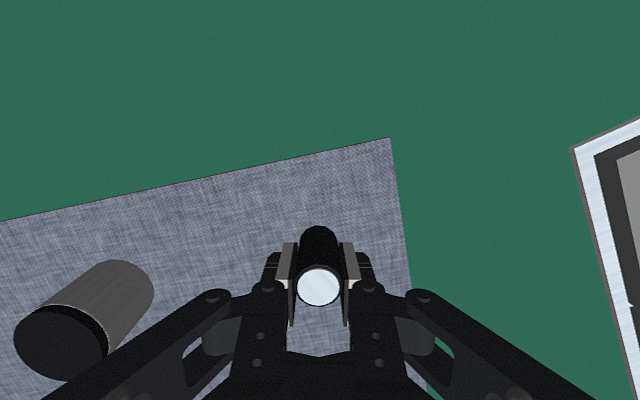

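Capacitor held (opening 20.7 mm). I'll lift and carry it to the small round nest.

```bash
python3 -m crank '[{"hand":1,"dx":0,"dy":-5,"dz":0,"yaw":0},{"hand":1,"dx":0,"dy":-25,"dz":0,"yaw":0},{"hand":1,"dx":0,"dy":-60,"dz":0,"yaw":0},{"hand":1,"dx":20,"dy":-90,"dz":5,"yaw":0},{"hand":1,"dx":56,"dy":-100,"dz":14,"yaw":0},{"hand":1,"dx":94,"dy":-100,"dz":24,"yaw":0},{"hand":1,"dx":133,"dy":-100,"dz":33,"yaw":0},{"hand":1,"dx":172,"dy":-100,"dz":43,"yaw":0},{"hand":1,"dx":211,"dy":-100,"dz":53,"yaw":0},{"hand":1,"dx":250,"dy":-100,"dz":63,"yaw":0},{"hand":1,"dx":285,"dy":-100,"dz":72,"yaw":0},{"hand":1,"dx":302,"dy":-100,"dz":76,"yaw":0}]';python3 -m crank '[{"hand":1,"dx":0,"dy":0,"dz":0,"yaw":0},{"hand":1,"dx":0,"dy":0,"dz":0,"yaw":0}]';python3 snap.py cap3; python3 - <<'E'
from meas import *
im,c=load('cap3'); p,R,s=tool()
a=blob((im.min(2)>170).astype(np.uint8),(318,287),25); print(a[:2])
o,d=ray(c,a[0]); o=R.T@(o-p); d=R.T@d; print('cap top in tool',(1000*(o+d*(-.0276-o[1])/d[1])).round(1))
print(((R.T@(np.array([.4864,.2292,.0264])-p))*1000).round(1))
E
```

```text
clock: 10.53
position: [0.4846, 0.2339, 0.1199]
tool_rot: [-1.571, -0.002, 1.338]
force: [-0.0, 0.2, 0.2]
grip_width: 0.0208
clock: 10.7
position: [0.4852, 0.2294, 0.1197]
tool_rot: [-1.571, -0.0, 1.335]
force: [-0.1, -0.8, -0.2]
grip_width: 0.0204
[0.4852424  0.22944656 0.11971637] 1.3349799086285945 10.7 0.04012482864118551
(array([317.60806175, 286.86277873]), array([ 297,  270,   42,   35, 1166], dtype=int32))
cap top in tool [  1.  -27.6   0.8]
[ 1.2 93.3 -0.6]
```

View pics/cap3.png

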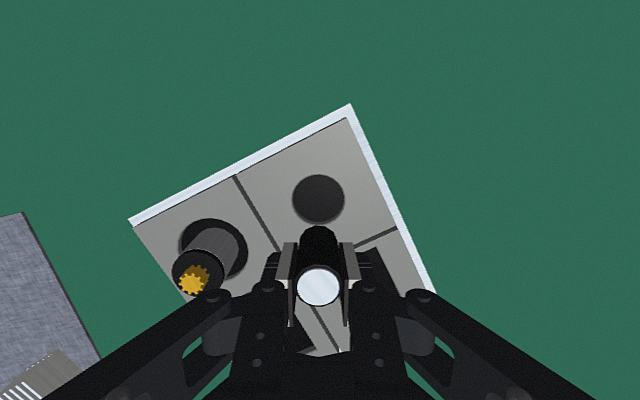

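The small round well (318,198) is beneath the capacitor. I'll descend.

```bash
python3 -m crank '[{"hand":1,"dx":0,"dy":35,"dz":-1,"yaw":0},{"hand":1,"dx":0,"dy":65,"dz":-1,"yaw":0},{"hand":1,"dx":0,"dy":82,"dz":-1,"yaw":0},{"hand":1,"dx":0,"dy":88,"dz":-1,"yaw":0},{"hand":1,"dx":0,"dy":90,"dz":-1,"yaw":0},{"hand":1,"dx":0,"dy":90,"dz":-1,"yaw":0}]';python3 -m crank '[{"hand":1,"dx":0,"dy":1,"dz":0,"yaw":0},{"hand":1,"dx":0,"dy":2,"dz":0,"yaw":0},{"hand":1,"dx":0,"dy":2,"dz":0,"yaw":0}]'; python3 snap.py cap4
```

```text
clock: 11.25
position: [0.4869, 0.2276, 0.0298]
tool_rot: [-1.571, -0.0, 1.332]
force: [0.2, 0.2, 0.0]
grip_width: 0.0207
clock: 11.5
position: [0.4868, 0.2285, 0.0279]
tool_rot: [-1.572, -0.001, 1.333]
force: [-0.4, 0.5, -0.7]
grip_width: 0.0207
[0.4867888  0.22854802 0.02787052] 1.3329992765800165 11.5 0.0023734874621134825
```

View pics/cap4.png

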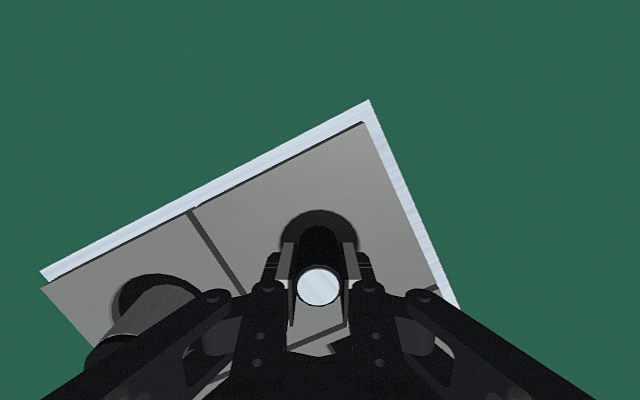

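```bash
python3 -m crank '[{"hand":1,"dx":0,"dy":1,"dz":0,"yaw":0},{"hand":1,"dx":0,"dy":1,"dz":0,"yaw":0}]';python3 -m crank '[{"hand":1,"dx":0,"dy":1,"dz":0,"yaw":0},{"hand":1,"dx":0,"dy":1,"dz":0,"yaw":0}]'
```

```text
clock: 11.72
position: [0.4867, 0.2286, 0.0265]
tool_rot: [-1.571, -0.001, 1.333]
force: [-0.3, 0.6, 5.0]
grip_width: 0.0206
clock: 11.88
position: [0.4868, 0.2286, 0.0263]
tool_rot: [-1.571, -0.001, 1.333]
force: [-5.2, -2.8, 25.6]
grip_width: 0.0205
```

Seated at z 0.0264. I'll back off the preload, release and rise.

```bash
python3 -m crank '[{"hand":1,"dx":0,"dy":-1,"dz":0,"yaw":0},{"hand":0.65,"dx":0,"dy":-1,"dz":0,"yaw":0},{"hand":0.4,"dx":0,"dy":-1,"dz":0,"yaw":0},{"hand":0.3,"dx":0,"dy":-1,"dz":0,"yaw":0},{"hand":0.3,"dx":0,"dy":-12,"dz":0,"yaw":0},{"hand":0.3,"dx":0,"dy":-50,"dz":0,"yaw":0},{"hand":0.2,"dx":0,"dy":-90,"dz":0,"yaw":0},{"hand":0,"dx":0,"dy":-130,"dz":0,"yaw":0},{"hand":0,"dx":0,"dy":-150,"dz":0,"yaw":0},{"hand":0,"dx":0,"dy":-150,"dz":0,"yaw":0}]';python3 snap.py cap5; python3 - <<'E'
from h import *
p,R,s=tool(); print(((R.T@(np.array([.609,-.087,.20])-p))*1000).round(1))
E
```

```text
clock: 12.72
position: [0.4882, 0.2291, 0.1802]
tool_rot: [-1.575, -0.005, 1.333]
force: [0.4, 1.1, 0.9]
grip_width: 0.0856
[0.4881749  0.22906979 0.1801846 ] 1.3326491482699303 12.7167 0.07919103113923338
[-278.3  -22.6 -192.8]
```

View pics/cap5.png

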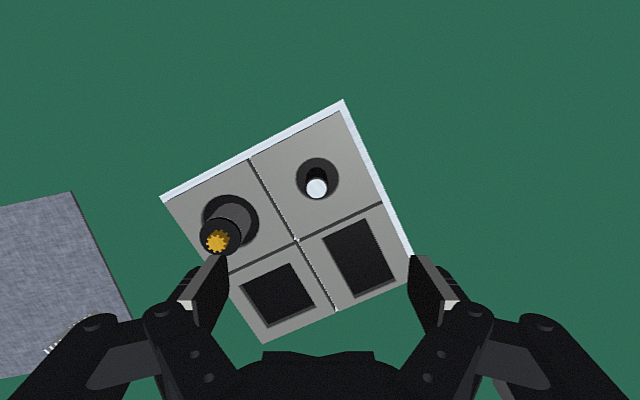

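The capacitor stands upright in its well at (316,188). Now I'll hover over the heat sink.

```bash
python3 -m crank '[{"hand":0,"dx":-34,"dy":-23,"dz":-23,"yaw":0},{"hand":0,"dx":-68,"dy":-23,"dz":-46,"yaw":0},{"hand":0,"dx":-102,"dy":-23,"dz":-70,"yaw":0},{"hand":0,"dx":-136,"dy":-23,"dz":-94,"yaw":0},{"hand":0,"dx":-170,"dy":-23,"dz":-118,"yaw":0},{"hand":0,"dx":-204,"dy":-23,"dz":-141,"yaw":0},{"hand":0,"dx":-238,"dy":-23,"dz":-165,"yaw":0},{"hand":0,"dx":-266,"dy":-23,"dz":-185,"yaw":0},{"hand":0,"dx":-278,"dy":-23,"dz":-193,"yaw":0},{"hand":0,"dx":-278,"dy":-23,"dz":-193,"yaw":0},{"hand":0,"dx":-278,"dy":-23,"dz":-193,"yaw":0}]';python3 snap.py hs1; python3 - <<'E'
from meas import *
im=cv2.imread('pics/hs1.png'); cv2.imwrite('pics/hs1c.png',cv2.resize(im[120:270,230:410],None,fx=4,fy=4,interpolation=cv2.INTER_CUBIC))
E
```

```text
clock: 13.68
position: [0.608, -0.0882, 0.1972]
tool_rot: [-1.569, 0.0, 1.331]
force: [0.2, 1.2, -0.1]
grip_width: 0.0852
[ 0.60795181 -0.08815824  0.19723089] 1.3310853150659405 13.6833 0.0399739811794398
```

View pics/hs1.png

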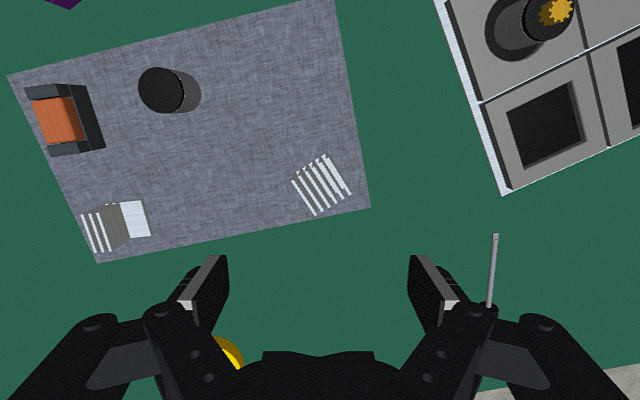

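View pics/hs1c.png

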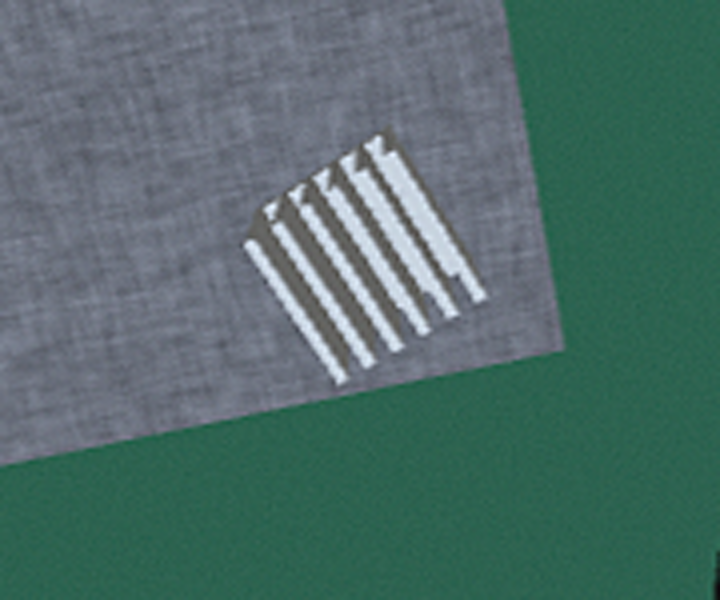

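The crop shows six even fins, so this is the whole sink. The fin-top corners in hs1 are about (292,180), (315,215), (350,194) and (328,157). I'll get the same corners in an earlier view for the height.

```bash
python3 - <<'E'
im=__import__('cv2').imread; import cv2
a=cv2.imread('pics/motor1.png'); cv2.imwrite('pics/hs0c.png',cv2.resize(a[125:210,380:480],None,fx=7,fy=7,interpolation=cv2.INTER_CUBIC))
E
```

```text
(no output)
```

View pics/hs0c.png

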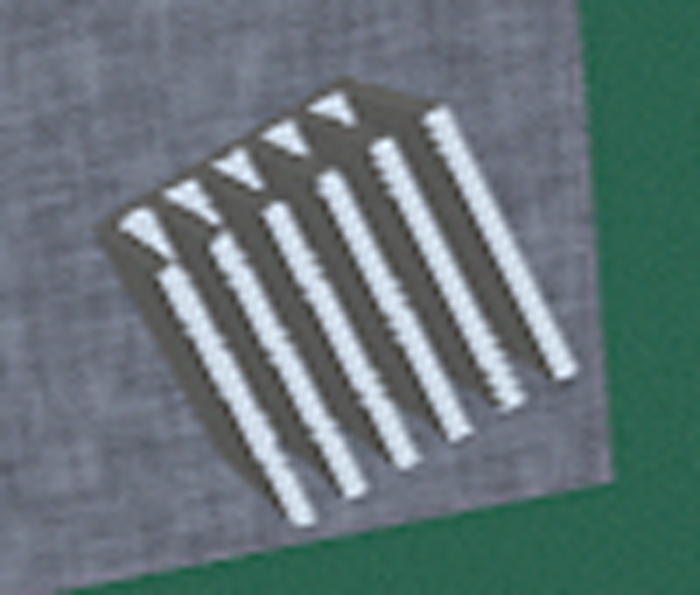

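```bash
python3 - <<'E'
from meas import *
_,c0=load('motor1'); _,c1=load('hs1')
A=[(403.1,163.3),(421.7,200),(462.6,178.6),(444,140.4)]
B=[(291.5,181.2),(314,216.5),(351.8,194.5),(329.5,157.5)]
X=np.array([tri([(c0,a),(c1,b)])[0] for a,b in zip(A,B)]); print(X.round(4))
p,R,s=tool(); psi=s['tool_rot'][2]
for z in (X[:,2].mean(),.043):
  for nm,c,P in(('m',c0,A),('h',c1,B)):
    Q=np.array([plane(c,u,z)[:2] for u in P]); e=np.roll(Q,-1,0)-Q
    ctr=Q.mean(0); print(nm,round(z,4),'ctr',ctr.round(4),'sides',np.linalg.norm(e,axis=1).round(4),'ang',np.degrees(np.arctan2(e[:,1],e[:,0])).round(1), 'tool d',((R.T@(np.array([*ctr,.018])-p))*1000).round(1))
print('tool yaw deg',np.degrees(psi))
E
```

```text
[[ 0.5991 -0.1129  0.0439]
 [ 0.6406 -0.1002  0.0438]
 [ 0.6274 -0.0577  0.0436]
 [ 0.5859 -0.0711  0.0426]]
m 0.0435 ctr [ 0.6131 -0.0855] sides [0.0435 0.0443 0.0439 0.0433] ang [  16.9  106.7 -161.8  -72.7] tool d [  2.6 179.3  -5. ]
h 0.0435 ctr [ 0.6134 -0.0855] sides [0.0434 0.0448 0.0438 0.0442] ang [  17.   108.1 -162.3  -71.4] tool d [  2.6 179.3  -5.3]
m 0.043 ctr [ 0.6132 -0.0853] sides [0.0436 0.0444 0.044  0.0434] ang [  16.9  106.7 -161.8  -72.7] tool d [  2.8 179.3  -5.1]
h 0.043 ctr [ 0.6135 -0.0855] sides [0.0435 0.0448 0.0438 0.0443] ang [  17.   108.1 -162.3  -71.4] tool d [  2.7 179.3  -5.4]
tool yaw deg 76.36306267142434
```

The four fin-top corners form a 44 mm square at z≈0.0435, centre (0.6133, −0.0855), with the fins along 17.3°. I'll grip across the fins with the jaws at 107.4°: a turn of +31° in world, so −0.542 in tool yaw.

```bash
python3 -m crank '[{"hand":0,"dx":3,"dy":0,"dz":-5,"yaw":-0.12},{"hand":0,"dx":3,"dy":20,"dz":-5,"yaw":-0.24},{"hand":0,"dx":3,"dy":40,"dz":-5,"yaw":-0.36},{"hand":0,"dx":3,"dy":60,"dz":-5,"yaw":-0.48},{"hand":0,"dx":3,"dy":80,"dz":-5,"yaw":-0.542},{"hand":0,"dx":3,"dy":80,"dz":-5,"yaw":-0.542},{"hand":0,"dx":3,"dy":80,"dz":-5,"yaw":-0.542}]';python3 snap.py hs2; python3 - <<'E'
from meas import *
p,R,s=tool(); print(((R.T@(np.array([.6133,-.0855,.018])-p))*1000).round(1),np.degrees(s['tool_rot']),s['qpos'][6])
E
```

```text
clock: 14.32
position: [0.6134, -0.0845, 0.1178]
tool_rot: [-1.569, -0.001, 1.874]
force: [0.1, -0.6, -0.2]
grip_width: 0.0853
[ 0.61343857 -0.08450692  0.1177953 ] 1.8736814416280712 14.3167 0.028804127609364655
[ -0.4 100.8   1. ] [-9.00000756e+01 -6.80119470e-03  1.07319779e+02] 2.1159087259431355
```

View pics/hs2.png

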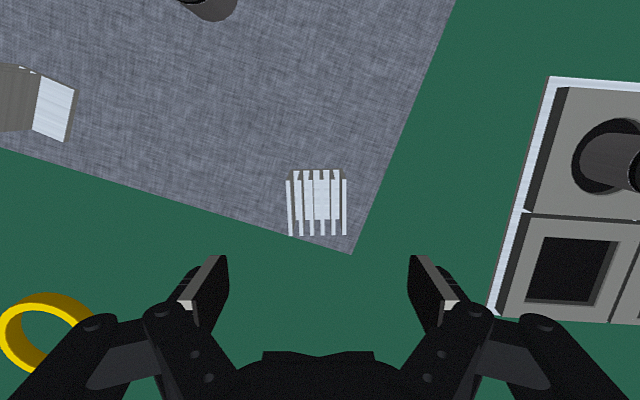

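The fins now run straight up the picture at (318,205), centred and square to the jaws. I'll descend and grip.

```bash
python3 -m crank '[{"hand":0,"dx":0,"dy":35,"dz":1,"yaw":0},{"hand":0,"dx":0,"dy":70,"dz":1,"yaw":0},{"hand":0,"dx":0,"dy":92,"dz":1,"yaw":0},{"hand":0,"dx":0,"dy":100,"dz":1,"yaw":0},{"hand":0.2,"dx":0,"dy":100,"dz":1,"yaw":0},{"hand":0.3,"dx":0,"dy":100,"dz":1,"yaw":0},{"hand":0.4,"dx":0,"dy":100,"dz":1,"yaw":0},{"hand":1,"dx":0,"dy":100,"dz":1,"yaw":0},{"hand":1,"dx":0,"dy":100,"dz":1,"yaw":0},{"hand":1,"dx":0,"dy":100,"dz":1,"yaw":0},{"hand":1,"dx":0,"dy":100,"dz":1,"yaw":0}]' 50;python3 snap.py hs3
```

```text
clock: 15.28
position: [0.6143, -0.086, 0.0203]
tool_rot: [-1.574, 0.001, 1.875]
force: [-2.2, 0.7, 10.5]
grip_width: 0.0432
[ 0.61433279 -0.08598218  0.02030971] 1.8747120666294155 15.2833 0.0010507947138584024
```

View pics/hs3.png

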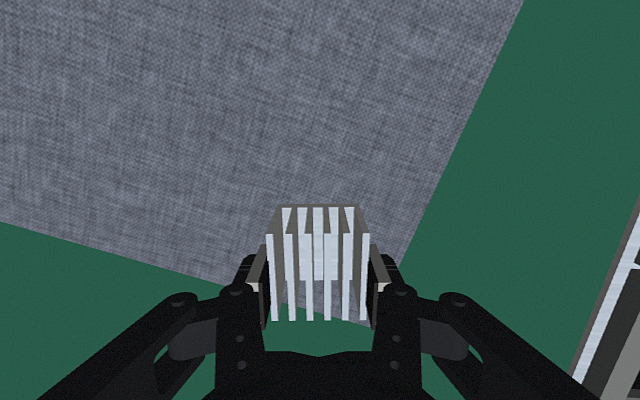

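Held squarely with the opening at 43 mm. I'll lift and carry it to the square nest, turning +0.071 to match the nest yaw.

```bash
python3 -m crank '[{"hand":1,"dx":0,"dy":-5,"dz":0,"yaw":0},{"hand":1,"dx":0,"dy":-25,"dz":0,"yaw":0},{"hand":1,"dx":0,"dy":-60,"dz":0,"yaw":0},{"hand":1,"dx":19,"dy":-85,"dz":-6,"yaw":0.03},{"hand":1,"dx":57,"dy":-90,"dz":-17,"yaw":0.071},{"hand":1,"dx":95,"dy":-90,"dz":-29,"yaw":0.071},{"hand":1,"dx":133,"dy":-90,"dz":-40,"yaw":0.071},{"hand":1,"dx":171,"dy":-90,"dz":-52,"yaw":0.071},{"hand":1,"dx":209,"dy":-90,"dz":-63,"yaw":0.071},{"hand":1,"dx":228,"dy":-90,"dz":-69,"yaw":0.071},{"hand":1,"dx":228,"dy":-90,"dz":-69,"yaw":0.071},{"hand":1,"dx":228,"dy":-90,"dz":-69,"yaw":0.071}]';python3 snap.py hs4; python3 - <<'E'
from meas import *
p,R,s=tool(); print(((R.T@(np.array([.6114,.1523,.0263])-p))*1000).round(1),np.degrees(s['tool_rot']))
E
```

```text
clock: 16.33
position: [0.6106, 0.1537, 0.109]
tool_rot: [-1.572, -0.0, 1.806]
force: [0.2, -0.9, -0.4]
grip_width: 0.0431
[0.61064252 0.15367887 0.1090094 ] 1.8061034522302144 16.3333 0.044719796844880526
[ 0.2 82.7 -0.5] [-9.00450069e+01  2.25640790e-02  1.03364169e+02]
```

View pics/hs4.png

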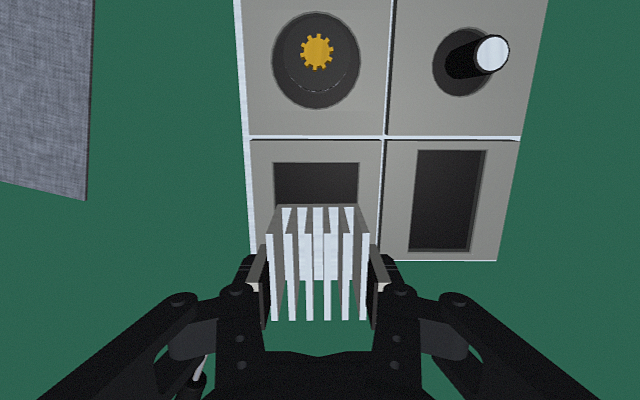

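Aligned over the square well (316,185). I'll descend.

```bash
python3 -m crank '[{"hand":1,"dx":0,"dy":35,"dz":-1,"yaw":0},{"hand":1,"dx":0,"dy":62,"dz":-1,"yaw":0},{"hand":1,"dx":0,"dy":75,"dz":-1,"yaw":0},{"hand":1,"dx":0,"dy":79,"dz":-1,"yaw":0},{"hand":1,"dx":0,"dy":80,"dz":-1,"yaw":0},{"hand":1,"dx":0,"dy":80,"dz":-1,"yaw":0}]';python3 -m crank '[{"hand":1,"dx":0,"dy":1,"dz":0,"yaw":0},{"hand":1,"dx":0,"dy":1,"dz":0,"yaw":0}]'; python3 snap.py hs5
```

```text
clock: 16.88
position: [0.6124, 0.152, 0.0292]
tool_rot: [-1.572, 0.0, 1.803]
force: [0.0, 0.4, 0.1]
grip_width: 0.043
clock: 17.05
position: [0.6123, 0.1527, 0.0283]
tool_rot: [-1.572, -0.0, 1.804]
force: [-0.2, -0.2, -0.7]
grip_width: 0.0428
[0.61226803 0.15266083 0.02827522] 1.803857197242455 17.05 0.0032964747937194267
```

View pics/hs5.png

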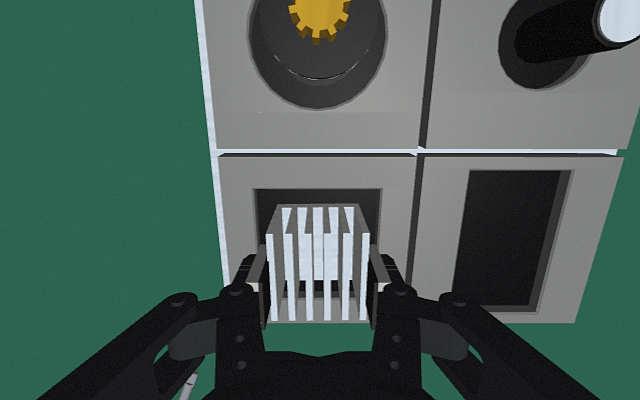

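```bash
python3 -m crank '[{"hand":1,"dx":0,"dy":1,"dz":0,"yaw":0},{"hand":1,"dx":0,"dy":1,"dz":0,"yaw":0}]'; python3 -m crank '[{"hand":1,"dx":0,"dy":1,"dz":0,"yaw":0},{"hand":1,"dx":0,"dy":1,"dz":0,"yaw":0}]'
```

```text
clock: 17.27
position: [0.6117, 0.1527, 0.0264]
tool_rot: [-1.571, -0.0, 1.804]
force: [-0.2, 0.3, -0.6]
grip_width: 0.0427
clock: 17.43
position: [0.6118, 0.1527, 0.0263]
tool_rot: [-1.571, -0.0, 1.804]
force: [-8.3, -0.4, 20.2]
grip_width: 0.0429
```

Contact at 0.0263 as expected. I'll release and rise, and meanwhile work out the transformer's direction from the earlier view.

```bash
python3 -m crank '[{"hand":1,"dx":0,"dy":-1,"dz":0,"yaw":0},{"hand":0.35,"dx":0,"dy":-1,"dz":0,"yaw":0},{"hand":0.25,"dx":0,"dy":-1,"dz":0,"yaw":0},{"hand":0.2,"dx":0,"dy":-1,"dz":0,"yaw":0},{"hand":0.2,"dx":0,"dy":-12,"dz":0,"yaw":0},{"hand":0.2,"dx":0,"dy":-50,"dz":0,"yaw":0},{"hand":0.1,"dx":0,"dy":-90,"dz":0,"yaw":0},{"hand":0,"dx":0,"dy":-130,"dz":0,"yaw":0},{"hand":0,"dx":0,"dy":-170,"dz":0,"yaw":0},{"hand":0,"dx":0,"dy":-170,"dz":0,"yaw":0}]';python3 snap.py hs6; python3 - <<'E'
from meas import *
_,c=load('parts1')
P=[np.array(q)/2.8+(180,110) for q in ((109,248),(176,243),(198,350),(137,357))]
Q=np.array([plane(c,u,.043)[:2] for u in P]); e=np.roll(Q,-1,0)-Q
print(Q.mean(0),np.linalg.norm(e,axis=1),np.degrees(np.arctan2(e[:,1],e[:,0])))
E
```

```text
clock: 18.27
position: [0.6146, 0.1528, 0.2036]
tool_rot: [-1.581, -0.001, 1.803]
force: [1.2, 0.4, -0.4]
grip_width: 0.0853
[0.6146126  0.15275464 0.20355904] 1.803222945451206 18.2667 0.12072496059241206
[ 0.49504129 -0.31518549] [0.03083316 0.05338952 0.02943429 0.05481611] [ 80.73582815  -6.62839544 -96.64465879 174.79980029]
```

View pics/hs6.png

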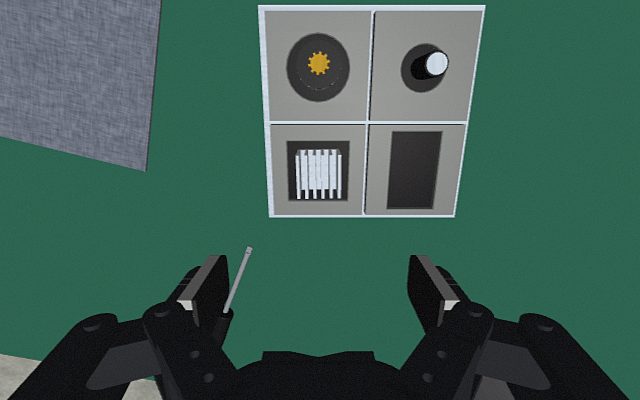

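The whole sink sits flat in the square well at (318,173), with motor and capacitor still upright. The transformer lies at about −6°, so I'll turn the jaws to 84° and hover over it.

```bash
python3 -m crank '[{"hand":0,"dx":-36,"dy":0,"dz":19,"yaw":0.04},{"hand":0,"dx":-72,"dy":0,"dz":38,"yaw":0.08},{"hand":0,"dx":-108,"dy":0,"dz":58,"yaw":0.12},{"hand":0,"dx":-144,"dy":0,"dz":77,"yaw":0.16},{"hand":0,"dx":-180,"dy":0,"dz":97,"yaw":0.2},{"hand":0,"dx":-216,"dy":0,"dz":116,"yaw":0.24},{"hand":0,"dx":-252,"dy":0,"dz":135,"yaw":0.28},{"hand":0,"dx":-288,"dy":0,"dz":154,"yaw":0.32},{"hand":0,"dx":-324,"dy":0,"dz":174,"yaw":0.337},{"hand":0,"dx":-360,"dy":0,"dz":193,"yaw":0.337},{"hand":0,"dx":-396,"dy":0,"dz":212,"yaw":0.337},{"hand":0,"dx":-426,"dy":0,"dz":228,"yaw":0.337}]';python3 -m crank '[{"hand":0,"dx":0,"dy":0,"dz":0,"yaw":0},{"hand":0,"dx":0,"dy":0,"dz":0,"yaw":0}]';python3 snap.py tr1; python3 -c "
from h import *
im=cv2.imread('pics/tr1.png'); cv2.imwrite('pics/tr1c.png',cv2.resize(im[130:260,240:400],None,fx=4.5,fy=4.5,interpolation=cv2.INTER_CUBIC)); print(bot.observe()['qpos'])"
```

```text
clock: 19.32
position: [0.4867, -0.3172, 0.1953]
tool_rot: [-1.57, 0.0, 1.466]
force: [0.4, -0.0, 0.6]
grip_width: 0.0854
clock: 19.48
position: [0.4869, -0.3165, 0.195]
tool_rot: [-1.57, 0.0, 1.463]
force: [-0.1, 0.1, -0.0]
grip_width: 0.0853
[ 0.4868715  -0.31648173  0.19499957] 1.4631525651322943 19.4833 0.05533114820653983
[ 0.1467968   0.53635991  0.46596051  1.77508433 -0.29739981  0.90099056
  2.2086852 ]
```

View pics/tr1.png

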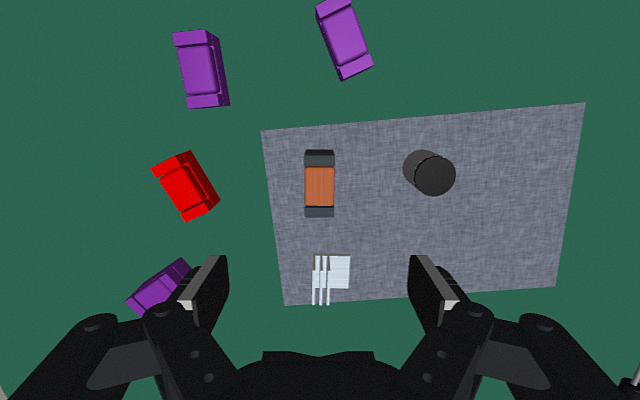

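View pics/tr1c.png

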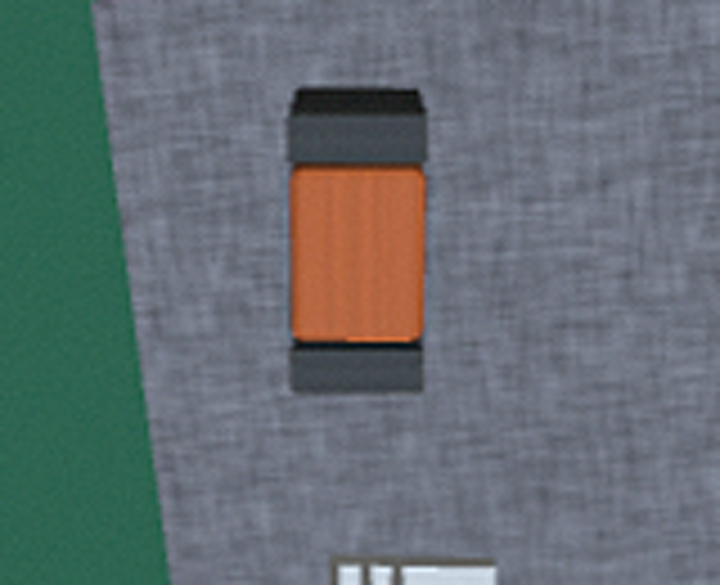

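The transformer (dark ends, copper winding) is at (319,185), aligned with the jaws. The red and purple look-alikes are off the sheet at (185,185), (200,68), (345,38) and (160,290), and the copper one is the one meant. I'll measure it from two places.

```bash
python3 - <<'E'
from meas import *
_,c0=load('parts1'); _,c1=load('tr1')
A=[np.array(q)/2.8+(180,110) for q in ((109,248),(176,243),(198,350),(137,357))]
A=[np.array(q)/2.8+(180,110) for q in ((108,231),(173,224),(198,350),(137,357))]
B=[np.array(q)/4.5+(240,130) for q in ((288,113),(426,113),(424,392),(289,392))]
print(np.array([tri([(c0,a),(c1,b)])[0] for a,b in zip(A,B)]).round(4))
p,R,s=tool()
for c,P in((c0,A),(c1,B)):
    Q=np.array([plane(c,u,.043)[:2] for u in P]); e=np.roll(Q,-1,0)-Q; m=Q.mean(0)
    print(m,np.linalg.norm(e,axis=1).round(4),np.degrees(np.arctan2(e[:,1],e[:,0])).round(1),'d',((R.T@(np.array([*m,.018])-p))*1000).round(1))
print(np.degrees(s['tool_rot'][2]))
E
```

```text
[[ 0.4583 -0.3268  0.0394]
 [ 0.4619 -0.2971  0.0388]
 [ 0.524  -0.3036  0.0424]
 [ 0.522  -0.3344  0.0386]]
[ 0.4908766  -0.31426899] [0.0299 0.0624 0.0294 0.0628] [ 82.6  -7.  -96.6 173.4] d [  0.7 176.9  -3.1]
[ 0.49057383 -0.31541014] [0.0295 0.0636 0.0307 0.0636] [ 83.9  -5.6 -96.1 173.3] d [ -0.4 176.9  -3. ]
83.97651821853178
```

The four top corners form a 30 × 64 mm rectangle, triangulated heights 39–42 mm against 43 mm in the text (coarse hand-picked corners). Centre (0.4906, −0.315). I'll descend and grip across the width.

```bash
python3 -m crank '[{"hand":0,"dx":0,"dy":40,"dz":-3,"yaw":0},{"hand":0,"dx":0,"dy":80,"dz":-3,"yaw":0},{"hand":0,"dx":0,"dy":120,"dz":-3,"yaw":0},{"hand":0,"dx":0,"dy":155,"dz":-3,"yaw":0},{"hand":0.2,"dx":0,"dy":173,"dz":-3,"yaw":0},{"hand":0.3,"dx":0,"dy":176,"dz":-3,"yaw":0},{"hand":0.4,"dx":0,"dy":176,"dz":-3,"yaw":0},{"hand":1,"dx":0,"dy":176,"dz":-3,"yaw":0},{"hand":1,"dx":0,"dy":176,"dz":-3,"yaw":0},{"hand":1,"dx":0,"dy":176,"dz":-3,"yaw":0},{"hand":1,"dx":0,"dy":176,"dz":-3,"yaw":0},{"hand":1,"dx":0,"dy":176,"dz":-3,"yaw":0}]' 70;python3 snap.py tr2; python3 - <<'E'
from h import *
p,R,s=tool(); print(((R.T@(np.array([.5875,.2533,p[2]])-p))*1000).round(1),s['tool_rot'],((R.T@(np.array([.4906,-.315,p[2]])-p))*1000).round(1))
E
```

```text
clock: 20.53
position: [0.4923, -0.315, 0.0211]
tool_rot: [-1.573, 0.001, 1.467]
force: [-0.1, 1.5, 5.6]
grip_width: 0.0286
[ 0.49234349 -0.31504306  0.02111851] 1.4673514382453716 20.5333 0.0012761857199191362
[ 5.751e+02 -3.000e-01 -3.600e+01] [-1.57344078e+00  6.04092883e-04  1.46737664e+00] [-0.2 -0.   1.7]
```

View pics/tr2.png

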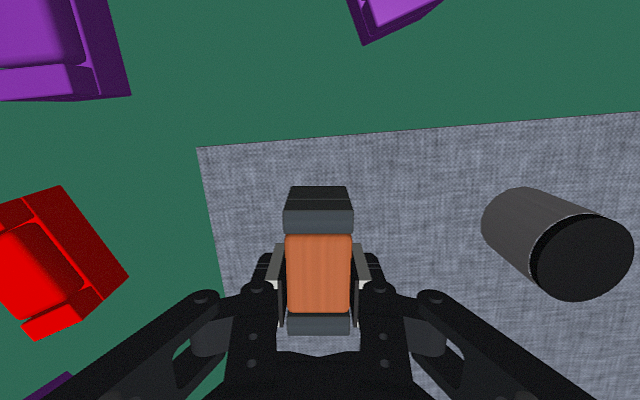

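Gripped at 28.6 mm, across the winding. I'll lift and carry it to the long nest, turning −0.337 to the nest's yaw.

```bash
python3 -m crank '[{"hand":1,"dx":0,"dy":-5,"dz":0,"yaw":0},{"hand":1,"dx":0,"dy":-25,"dz":0,"yaw":0},{"hand":1,"dx":0,"dy":-60,"dz":0,"yaw":0},{"hand":1,"dx":15,"dy":-95,"dz":-1,"yaw":0},{"hand":1,"dx":50,"dy":-105,"dz":-3,"yaw":-0.04},{"hand":1,"dx":88,"dy":-105,"dz":-6,"yaw":-0.08},{"hand":1,"dx":126,"dy":-105,"dz":-8,"yaw":-0.12},{"hand":1,"dx":164,"dy":-105,"dz":-11,"yaw":-0.16},{"hand":1,"dx":202,"dy":-105,"dz":-13,"yaw":-0.2},{"hand":1,"dx":240,"dy":-105,"dz":-16,"yaw":-0.24},{"hand":1,"dx":278,"dy":-105,"dz":-18,"yaw":-0.28},{"hand":1,"dx":310,"dy":-105,"dz":-20,"yaw":-0.32}]';python3 snap.py tr3;python3 - <<'E'
from h import *
p,R,s=tool(); print(((R.T@(np.array([.5892,.2537,p[2]])-p))*1000).round(1),1.804-s['tool_rot'][2])
E
```

```text
clock: 21.58
position: [0.5436, -0.0056, 0.1255]
tool_rot: [-1.572, -0.001, 1.79]
force: [0.5, 0.3, -1.8]
grip_width: 0.0287
[ 0.54356548 -0.00555373  0.12546164] 1.7903259008869776 21.5833 0.5916484948195037
[ 236.     1.  -100.7] 0.004466519041504524
```

View pics/tr3.png

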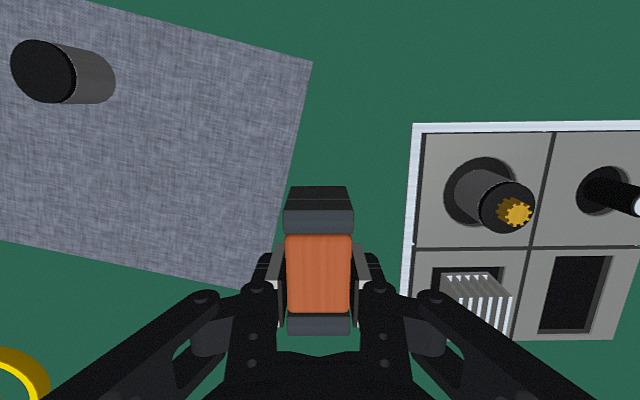

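```bash
python3 -m crank '[{"hand":1,"dx":37,"dy":0,"dz":-16,"yaw":0},{"hand":1,"dx":74,"dy":0,"dz":-32,"yaw":0},{"hand":1,"dx":111,"dy":0,"dz":-48,"yaw":0},{"hand":1,"dx":148,"dy":0,"dz":-63,"yaw":0},{"hand":1,"dx":185,"dy":0,"dz":-79,"yaw":0},{"hand":1,"dx":220,"dy":0,"dz":-94,"yaw":0},{"hand":1,"dx":236,"dy":0,"dz":-101,"yaw":0},{"hand":1,"dx":236,"dy":0,"dz":-101,"yaw":0},{"hand":1,"dx":236,"dy":0,"dz":-101,"yaw":0}]';python3 snap.py tr4;python3 - <<'E'
from h import *
p,R,s=tool(); print(((R.T@(np.array([.5892,.2537,.0271])-p))*1000).round(1),1.804-s['tool_rot'][2])
E
```

```text
clock: 22.38
position: [0.5912, 0.2445, 0.1249]
tool_rot: [-1.571, -0.0, 1.789]
force: [-0.1, -0.4, -1.8]
grip_width: 0.0284
[0.59116227 0.24449023 0.12491443] 1.7886773065521142 22.3833 0.034701406488314344
[10.8 97.8 -0.2] 0.01702670273893303
```

View pics/tr4.png

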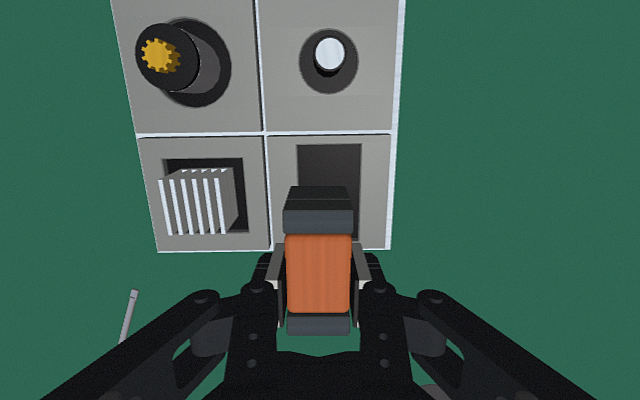

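I'm 11 mm short in x of the tool. I'll correct that while starting down, then recheck.

```bash
python3 -m crank '[{"hand":1,"dx":10,"dy":0,"dz":0,"yaw":-0.015},{"hand":1,"dx":10,"dy":30,"dz":0,"yaw":-0.015},{"hand":1,"dx":10,"dy":55,"dz":0,"yaw":-0.015},{"hand":1,"dx":10,"dy":60,"dz":0,"yaw":-0.015},{"hand":1,"dx":10,"dy":60,"dz":0,"yaw":-0.015}]';python3 snap.py tr5;python3 - <<'E'
from h import *
p,R,s=tool(); print(((R.T@(np.array([.5892,.2537,.0271])-p))*1000).round(1),1.804-s['tool_rot'][2])
E
```

```text
clock: 22.85
position: [0.5884, 0.2523, 0.0633]
tool_rot: [-1.568, 0.001, 1.801]
force: [-0.4, -0.7, -2.3]
grip_width: 0.0285
[0.58841454 0.25231321 0.0632647 ] 1.8011537158939017 22.85 0.03718158425109824
[ 1.1 37.6 -0.2] 0.002851359029037548
```

View pics/tr5.png

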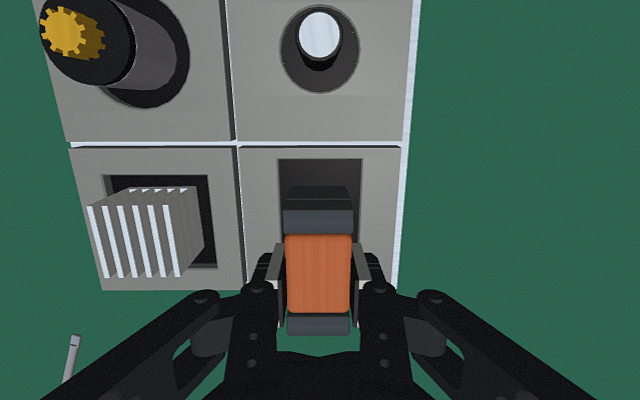

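The transformer is centred over the long well. I'll lower it.

```bash
python3 -m crank '[{"hand":1,"dx":1,"dy":18,"dz":0,"yaw":0},{"hand":1,"dx":1,"dy":30,"dz":0,"yaw":0},{"hand":1,"dx":1,"dy":34,"dz":0,"yaw":0},{"hand":1,"dx":1,"dy":35,"dz":0,"yaw":0},{"hand":1,"dx":1,"dy":35,"dz":0,"yaw":0}]';python3 -m crank '[{"hand":1,"dx":0,"dy":1,"dz":0,"yaw":0},{"hand":1,"dx":0,"dy":1,"dz":0,"yaw":0}]'; python3 snap.py tr6
```

```text
clock: 23.32
position: [0.5892, 0.2542, 0.0296]
tool_rot: [-1.571, 0.0, 1.802]
force: [0.6, -0.6, -2.1]
grip_width: 0.0283
clock: 23.48
position: [0.5892, 0.2544, 0.0287]
tool_rot: [-1.572, -0.0, 1.802]
force: [-0.3, 0.2, -1.9]
grip_width: 0.0287
[0.58921971 0.25440025 0.02874536] 1.8019398848370605 23.4833 0.002586169187851251
```

View pics/tr6.png

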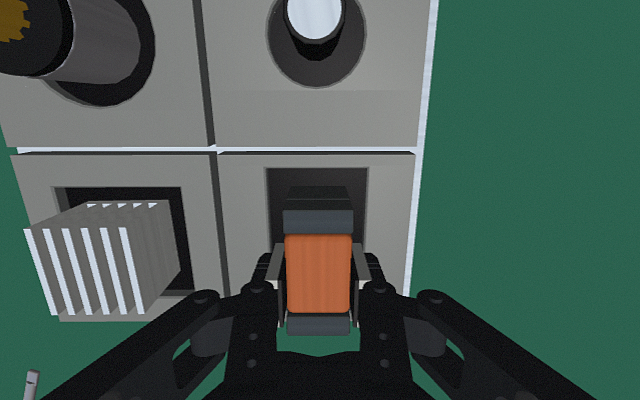

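```bash
python3 -m crank '[{"hand":1,"dx":0,"dy":1,"dz":0,"yaw":0},{"hand":1,"dx":0,"dy":1,"dz":0,"yaw":0}]'; python3 -m crank '[{"hand":1,"dx":0,"dy":1,"dz":0,"yaw":0},{"hand":1,"dx":0,"dy":1,"dz":0,"yaw":0}]'
```

```text
clock: 23.7
position: [0.5889, 0.2543, 0.0272]
tool_rot: [-1.571, -0.0, 1.802]
force: [-0.7, 0.4, -2.4]
grip_width: 0.0286
clock: 23.87
position: [0.5889, 0.2543, 0.0271]
tool_rot: [-1.571, -0.0, 1.802]
force: [-6.4, -1.7, 15.7]
grip_width: 0.0287
```

Seated at 0.0271 as predicted. I'll release and rise.

```bash
python3 -m crank '[{"hand":1,"dx":0,"dy":-1,"dz":0,"yaw":0},{"hand":0.5,"dx":0,"dy":-1,"dz":0,"yaw":0},{"hand":0.4,"dx":0,"dy":-1,"dz":0,"yaw":0},{"hand":0.3,"dx":0,"dy":-1,"dz":0,"yaw":0},{"hand":0.3,"dx":0,"dy":-12,"dz":0,"yaw":0},{"hand":0.3,"dx":0,"dy":-50,"dz":0,"yaw":0},{"hand":0.2,"dx":0,"dy":-90,"dz":0,"yaw":0},{"hand":0,"dx":0,"dy":-130,"dz":20,"yaw":0},{"hand":0,"dx":-10,"dy":-165,"dz":40,"yaw":0},{"hand":0,"dx":-20,"dy":-190,"dz":60,"yaw":0},{"hand":0,"dx":-20,"dy":-190,"dz":60,"yaw":0},{"hand":0,"dx":-20,"dy":-190,"dz":60,"yaw":0}]';python3 snap.py fin1; python3 - <<'E'
from h import *
for n in('top','scene'): cv2.imwrite(f'pics/{n}1.png',bot.grab_frame(n)[:,:,::-1])
t=cv2.imread('pics/top1.png'); s=cv2.imread('pics/scene1.png')
a=cv2.resize(t[120:220,180:480],None,fx=2.6,fy=2.6,interpolation=cv2.INTER_CUBIC)
b=cv2.resize(s[150:290,190:500],None,fx=2.5,fy=2.4,interpolation=cv2.INTER_CUBIC)
w=max(a.shape[1],b.shape[1]); f=lambda i:cv2.copyMakeBorder(i,0,0,0,w-i.shape[1],0)
cv2.imwrite('pics/crop1.png',np.vstack([f(a),f(b)])[:600])
E
```

```text
clock: 24.87
position: [0.5353, 0.221, 0.2186]
tool_rot: [-1.574, -0.002, 1.801]
force: [-0.3, 0.1, -0.8]
grip_width: 0.0851
[0.53527708 0.22098127 0.21857687] 1.801413404377394 24.8667 0.06757173564364374
```

View pics/fin1.png

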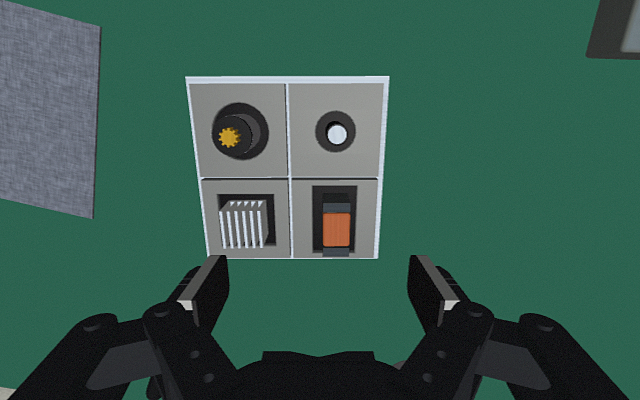

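View pics/crop1.png

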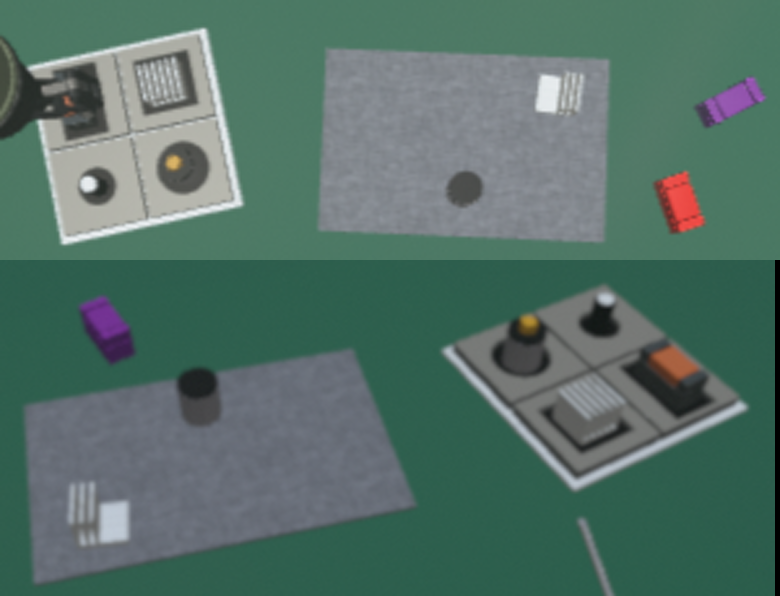

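All four parts look seated and upright, and the rejects and look-alikes are where they were. I'll do one numeric check of tops and centring from the pictures I already have.

```bash
python3 - <<'E'
from meas import *
a,ca=load('fin1'); b,cb=load('hs6')
hsv=lambda im:cv2.cvtColor(im,cv2.COLOR_BGR2HSV)
y=lambda im:cv2.inRange(hsv(im),(12,110,90),(35,255,255))//255
w=lambda im:(im.min(2)>150).astype(np.uint8)
cp=cv2.inRange(hsv(a),(3,90,80),(18,230,255))//255
for n,f,ua,ub in(('pinion (.510,.128,top ~.068)',y,(229,137),(318,63)),('cap (.486,.229,.054)',w,(337,134),(437,63))):
    A=blob(f(a),ua,16);B=blob(f(b),ub,16); print(n,[q.round(4) if hasattr(q,'round') else q for q in tri([(ca,A[0]),(cb,B[0])])])
B=blob(cp,(336,229),40); print('trafo winding (.5875,.2533)',plane(ca,B[0],.049).round(4))
rc=cv2.minAreaRect(np.array([plane(ca,p,.049)[:2]*1000 for p in B[2]],np.float32)); print(rc)
print(bot.observe()['clock'],np.abs(bot.observe()['qd']).max())
E
```

```text
pinion (.510,.128,top ~.068) [array([0.511 , 0.1287, 0.0658]), [np.float64(1.6547681063382244e-05), np.float64(1.6547681063435184e-05)]]
cap (.486,.229,.054) [array([0.4862, 0.2285, 0.0546]), [np.float64(4.59322728229339e-06), np.float64(4.5932272823028075e-06)]]
trafo winding (.5875,.2533) [0.5859 0.2536 0.049 ]
((586.6659545898438, 254.1095733642578), (39.25540542602539, 29.37104606628418), 13.194818496704102)
25.0167 0.014652399690998071
```

Everything agrees within about 2 mm, and the transformer yaw is 13.2° against the nest's 13.35°. The arm is clear and touching nothing, so I'm handing in.

```bash
python3 -c "
from workcell import bot
print(bot.job_done())"
```

```text
the job is handed in; nothing more can be done
None
```

I placed the pinion motor, capacitor, six-fin heat sink and transformer, in that order, in the large round, small round, square and long nests. Each was lowered until the force showed floor contact (16–26 N, at the predicted heights to within 0.1 mm) and only then released. The whole job took about 25 s.

**Last checks:**
- **Position:** The motor, capacitor and transformer are centred in their wells to within about 2 mm. I judged the heat sink's seating by eye in three views.
- **Height and angle:** The capacitor top measures 54.6 mm (54 expected). The transformer lies at 13.2°, matching its nest at 13.35°.
- **Left alone:** The bare motor, the broken heat sink and the red and purple look-alikes show no movement in the top and scene views.

**Small disagreements:**
- The pinion read 65.8 mm against about 68 mm for its top; its colour blob also takes in the gear's side.
- The transformer's hand-picked corners gave 39–42 mm before pickup, against 43 mm in the text.
- One mid-way reading of the square nest merged with a finger, so I used the clean one.

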